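# Nip a sandal sole in the draw-up press

## Task

Push the sandal sole that lies in the press fully home against the back stop of its table, gently. Then turn the press's handwheel anticlockwise (seen from above), letting your hand rise with it so that the wheel is never pulled or pressed hard along its stem, until the sole's top just bites on the springy pad above, and on by an eighth of a turn beyond that first bite and no more: nipped, not crushed. Leave it so, with the can, the hammer and the bowl beside the press left where they are.

Things in the scene. Friction and masses are not known exactly. Their poses are not given: they have to be found in the camera images.
- wheel_grip (a point): Centre of the press's handwheel, half-way up its rim: a solid-web disc of dark steel, 64 mm across, 15 mm thick, lying level on an upright stem on top of the press, about 305 mm above the bench at the start; free above and all round (frame 21 mm below its underside). z up along the stem; x, y turn with the wheel. Pinch it across its diameter from above; turn it in several grasps.
- wheel (a joint): Angle of the handwheel, rad: 0 at the start, growing anticlockwise seen from above, at most 6.8. Wheel, stem, lower table and sole rise together, 3.82 mm per rad. Moving it freely takes about 0.36 N m, mostly friction, which also holds the screw where it is left; friction may mask the load at rest, but the moment shifts by 0.038 N m per 10 N on the pad (0.08 at first bite, 0.146 per rad beyond).
- wheel_play (a joint): The wheel sits sprung on its stem: how far it is lifted (+) or pressed down (-) along the stem from its rest, m. Near 0 when the hand follows well; 1 mm for every 4 N of pull or push. More than 3.5 mm (14 N) either way strains it.
- press: Grey cast and steel frame of the press, base 270 x 170 mm; origin on the bench under the stem axis. x points level into the press, the direction to push the sole; z up. Above the table, frame and rods stay within 40 mm of the stem axis on the heel side (-x).
- press_stop (a point): Middle of the back stop's face, 8 mm above the press's lower table, on its centre line, 85 mm beyond the stem axis; axes as the press. The table is a steel plate 136 mm wide that ends 180 mm before the stop, top 75 mm above the bench at the start, 12 mm thick; it rises with the stem. Low guides beside the sole keep it straight, with 3 mm of play a side.
- sole_heel (a point): Rounded rear end of the sandal sole, half-way up its edge: the face to push. The sole is a flat brown and black slab, 200 mm long, 66 mm wide at the heel, 80 mm at the toe, 16 mm thick, about 0.22 kg, lying on the lower table 30 to 60 mm short of the stop. x points from heel to toe. When home the heel sticks out 20 mm beyond the table's front edge.
- anvil: Fixed arm over the sole, 25 mm thick; origin on the stem axis, at its underside, 155 mm above the bench. Under it hangs a rubber pad, 65 mm square, whose height is set anew each time and not measured: 3 to 14 mm of gap over the sole at the start. The pad is sprung: about 20 N at first bite, 10 N more per mm of rise; an eighth of a turn (3 mm) past the bite gives 50 N.
- sole_toe (a point): Rounded front end of the same sole, half-way up its edge; it must come to the back stop. x points from heel to toe.
- sole: The whole sandal sole; origin at the centre of its underside, x from heel to toe, z up.
- solvent_can: Metal can, 60 mm across, 110 mm tall, standing left of the press; origin under its centre. Leave alone.
- mallet: Hammer with a wooden handle, 260 mm long, lying right of the press; leave alone.
- rivet_bowl: Steel bowl, 84 mm across, 40 mm tall, left of the sole; leave alone.
There are look-alikes about, which are no part of the job. What is shaped like the sole but green or pink is not meant.

How it is judged:
By the outcome, as a careful person would: the job done as asked, in the order asked, and still so for the second after the job is handed in, with the robot touching nothing.
It also fails if it takes over 72 s, if anything falls off the work surface, if the arm or the gripper's body presses on something with over 40 N, if the wrist force passes 120 N, or if a joint passes its speed limit or range.

## Robot

A 6-joint arm with a two-finger parallel gripper is mounted at the origin on the work surface. World frame = base frame: x ahead of the robot, y to its left, z up, the work surface at z = 0. Lengths are in m, angles in rad, forces in N, time in s.
With the tool pointing down it reaches from about 0.35 to 0.725 m from the base axis. Payload 6 kg.
Tool frame: the origin (TCP) lies at the very end of the fingers, on their centre line; the grasp point (between the pads) lies 19 mm behind it; y points along the fingers, x is the direction in which the jaws open and shut, and the axes are right-handed (so a half turn about y gives the same grasp; the last joint's range is limited). The gripper opens to 85 mm and grips with 20 to 120 N. Pads are 22 mm wide; open, the fingers measure 114 mm over their backs; the gripper's body (76 mm by 85 mm) begins 54 mm behind the grasp point. The pads swing forward as they close: fully open they stand 13 mm farther back than shut.
Start: joints at [-0.835, 0.04, 0.085, 0, -1.615, -0.334], TCP at [0.235, -0.552, 0.231] pointing down, gripper open.
Joint ranges: [-2.56, 2.56], [-1.29, 2.01], [-1.08, 1.49], [-3.29, 1.98], [-2.81, -0.18], [-2.99, 2.99]. Speed limits (rad/s): [2.57, 2.57, 3.01, 3.14, 3.14, 3.14].

## Interface

Orientations are given as a 3x3 rotation matrix whose columns are the frame's x, y, z axes.
In Python, from station import * gives the robot as it stands.
- The arm moves only by the tool move_arm, never from a script. Its argument "series" is a list of rows, each an object with "fingers": the opening, from -1 (shut) to 1 (fully open); "dp": the shift along the world's x, y, z in m, a list of three; "twist": the turn, a rotation vector about the world's x, y, z in degrees, a list of three. In form: [{"fingers": fingers, "dp": [dx, dy, dz], "twist": [rx, ry, rz]}, ...]. A call has exactly 10 rows; each row shifts and turns the commanded pose from where the row before left it; what a row does not reach is not made up. A row lasts 1/10 s, in which the tool goes at most 50 mm and 8.59 degrees, less where a joint would pass 70% of its speed; a pose out of reach is approached as far as the arm can. A call with a gripper value outside its range is refused whole. The fingers move at their own pace and stop on an object; "newtons" is the grip in N (left out, the last holds). Time passes only in rows, so rows that do not move let the fingers close, or fill a call up. It gives the time, the measured TCP pose, the force and the opening at its end, in the units of the state.
- state(): the state, without advancing time (a new reading comes with each control period).
- snapshot(name): name is "scene" or "top" or "wrist"; returns a dict with "frame" (420x560x3 uint8, blue, green, red), "depth" (420x560 float32, m along the optical axis (not along the pixel's ray), 0 where there is no reading), "camera_matrix" (3x3 intrinsics, pixels), "view" (4x4, takes a point from world to camera coordinates). Camera axes: x right, y up, looking along -z (the intrinsics and any distortion apply to the point x, -y, -z); pixel columns grow to the right and rows downward; lengths in m; the calibration is good to about 2 mm. A picture is of the moment at which its call begins.
- finish_job(): hands the job in, once; it reports no verdict.
The state is a dict: "time": time; "joint_positions": joint angles; "qd": joint speeds; "joint_torque": joint torques, N m; "tcp_pos": TCP position; "eef_rot": TCP orientation; "contact_force": force on the tool from outside, world axes, zero at the start; "torque": the same for the moment, N m; "opening": finger opening in m.
Only numpy, scipy, OpenCV 4.12 (cv2) and the standard library are available. Lean on these libraries where they do the work, as an engineer would, in place of code of your own. Each camera call takes 0.05 s, during which the arm holds its last target.

## Working session

There is one attempt and no reset: what is moved stays moved. The work goes in short steps, Python scripts to look and compute and a tool call to move; the robot and the scene stay as the last step left them, time stands still between calls to the robot, and variables do not carry over. Pictures are saved under pics/ and viewed, and the job is handed in when it is done.

Besides the shell and the picture viewer there is one more tool, called after "Call:" as a command line: name --argument value ..., lists and objects as JSON in quotes. move_arm: Moves the arm, as the interface text tells. Its arguments: {"type":"object","properties":{"series":{"type":"array"},"newtons":{"type":"number"}},"required":["series"]}

```bash
ls; mkdir -p pics; python3 - <<'E'
from station import *
import cv2,numpy as np
s=state();print({k:np.round(v,3).tolist() for k,v in s.items()})
for n in("scene","top","wrist"):
    d=snapshot(n);cv2.imwrite(f"pics/{n}0.png",d["frame"]);np.savez(f"{n}0.npz",**d)
    print(n,np.round(d["camera_matrix"],1).tolist(),np.round(d["view"],3).tolist())
E
```

```text
pics
{'time': 0.0, 'joint_positions': [-0.835, 0.041, 0.084, -0.0, -1.615, -0.334], 'qd': [-0.001, -0.002, -0.002, 0.001, 0.0, 0.001], 'joint_torque': [-0.0, -36.821, 34.742, 6.933, -0.005, -0.0], 'tcp_pos': [0.235, -0.552, 0.23], 'eef_rot': [[-0.391, -0.001, -0.92], [0.92, 0.002, -0.391], [0.002, -1.0, 0.0]], 'contact_force': [-0.374, 0.164, 0.514], 'torque': [0.006, 0.007, 0.005], 'opening': 0.085}
scene [[436.9, 0.0, 282.0], [0.0, 436.9, 218.6], [0.0, 0.0, 1.0]] [[-0.837, 0.547, 0.013, 0.433], [-0.304, -0.485, 0.82, 0.013], [0.455, 0.683, 0.572, -1.237], [0.0, 0.0, 0.0, 1.0]]
top [[511.0, 0.0, 285.3], [0.0, 511.0, 209.1], [0.0, 0.0, 1.0]] [[-0.012, -1.0, -0.003, 0.035], [0.986, -0.012, 0.166, -0.584], [-0.166, -0.0, 0.986, -1.196], [0.0, 0.0, 0.0, 1.0]]
wrist [[296.9, 0.0, 279.7], [0.0, 296.9, 206.4], [0.0, 0.0, 1.0]] [[-0.391, 0.921, 0.001, 0.599], [-0.884, -0.375, -0.279, 0.036], [-0.256, -0.11, 0.96, -0.378], [0.0, 0.0, 0.0, 1.0]]
```

View pics/scene0.png

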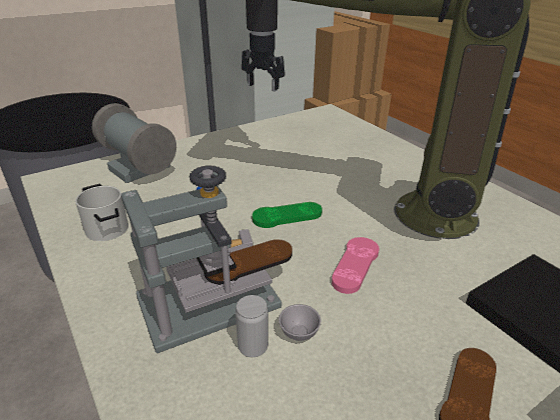

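View pics/top0.png

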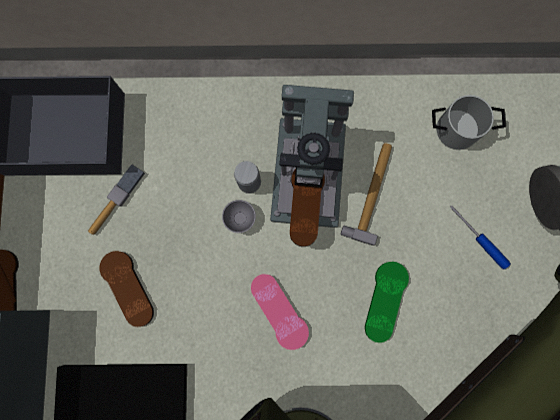

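View pics/wrist0.png

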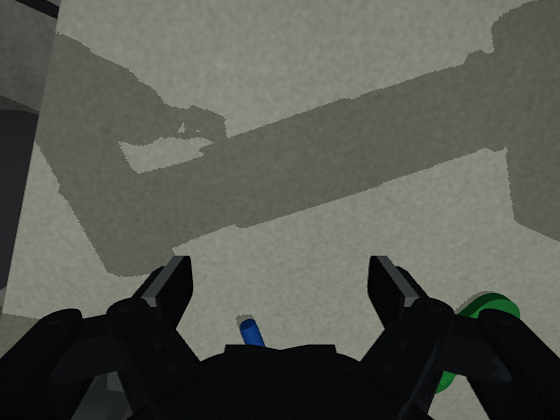

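The top view shows the press with its wheel at about (313,147) and the sole heel at about (303,245). The bowl is at (238,216), the can at (247,177) and the mallet at (375,195). Next I measure from depth.

```bash
cat > h.py <<'E'
import numpy as np,cv2
def cloud(d):
    K=d["camera_matrix"];V=d["view"];z=d["depth"]
    v,u=np.mgrid[:z.shape[0],:z.shape[1]]
    P=np.stack([(u-K[0,2])/K[0,0]*z,-(v-K[1,2])/K[1,1]*z,-z],-1)
    W=(P-V[:3,3])@V[:3,:3]
    W[z<=0]=np.nan
    return W
def ray(d,u,v,h):
    K=d["camera_matrix"];V=d["view"]
    r=np.array([(u-K[0,2])/K[0,0],-(v-K[1,2])/K[1,1],-1.])@V[:3,:3]
    c=-V[:3,:3].T@V[:3,3]
    return c+r*(h-c[2])/r[2]
def proj(d,p):
    K=d["camera_matrix"];V=d["view"];q=V[:3,:3]@np.asarray(p)+V[:3,3]
    return np.array([K[0,0]*q[0]/-q[2]+K[0,2],K[1,1]*-q[1]/-q[2]+K[1,2]])
E
python3 - <<'E'
from h import *
d=dict(np.load("top0.npz"));W=cloud(d);f=d["frame"].astype(int)
print("bench z",np.nanmedian(W[300:330,200:240,2]))
# wheel
m=(W[...,2]>.290)&(W[...,2]<.33)
n,l,st,c=cv2.connectedComponentsWithStats(m.astype(np.uint8))
for i in range(1,n):
    if st[i,4]>50:
        p=W[l==i];print("hi",st[i],p.min(0).round(4),p.max(0).round(4),np.median(p,0).round(4))
# sole
hsv=cv2.cvtColor(d["frame"],cv2.COLOR_BGR2HSV)
m=(hsv[...,0]<18)&(hsv[...,1]>100)&(W[...,2]>.07)&(W[...,2]<.11)
m[:,:280]=0;m[:,335:]=0
p=W[m];print("sole",m.sum(),p.min(0).round(4),p.max(0).round(4),np.median(p,0).round(4))
# sole edges per row
for v in range(165,250,6):
    u=np.where(m[v])[0]
    if len(u): print(v,u.min(),u.max(),ray(d,u.min()-.5,v,.091).round(4)[:2],ray(d,u.max()+.5,v,.091).round(4)[:2])
for v,u in((147,247),(216,238),(90,290),(90,345),(160,286),(160,340),(213,284),(215,330),(222,275),(225,338),(165,375),(236,360)):
    print(u,v,W[v,u].round(4))
E
```

```text
bench z -0.0007227829317701585
hi [297 133  33  33 820] [ 0.6287 -0.0594  0.2997] [0.6927 0.0036 0.3194] [ 0.6596 -0.028   0.3109]
hi [260 412  17   8  65] [0.1557 0.0496 0.2909] [0.1679 0.0788 0.3293] [0.1641 0.0631 0.3068]
sole 1670 [ 0.492  -0.0651  0.0747] [0.6756 0.018  0.1092] [ 0.5677 -0.0167  0.0903]
171 294 295 [0.6691 0.0075] [0.6691 0.0027]
177 292 324 [0.6545 0.0125] [ 0.6535 -0.066 ]
183 292 323 [0.6399 0.0127] [ 0.639  -0.0633]
189 294 321 [0.6253 0.0081] [ 0.6245 -0.0582]
195 293 320 [0.6109 0.0107] [ 0.61   -0.0555]
201 292 319 [0.5965 0.0133] [ 0.5957 -0.0528]
207 292 319 [0.5821 0.0135] [ 0.5813 -0.0524]
213 291 318 [0.5678 0.016 ] [ 0.567  -0.0498]
219 291 318 [0.5536 0.0162] [ 0.5528 -0.0494]
225 290 317 [0.5394 0.0188] [ 0.5386 -0.0468]
231 290 317 [0.5253 0.019 ] [ 0.5245 -0.0464]
237 291 316 [0.5112 0.0168] [ 0.5104 -0.0438]
243 295 311 [0.497  0.0077] [ 0.4965 -0.0318]
247 147 [0.7563 0.1252 0.0016]
238 216 [0.5755 0.1475 0.0058]
290 90 [0.7979 0.0152 0.2705]
345 90 [ 0.7974 -0.0993  0.2683]
286 160 [0.6643 0.0253 0.2101]
340 160 [ 0.6635 -0.0912  0.2076]
284 213 [0.5721 0.0314 0.0658]
330 215 [ 0.565  -0.0784  0.0714]
275 222 [0.559  0.0544 0.0069]
338 225 [ 0.5506 -0.1043 -0.002 ]
375 165 [ 0.7039 -0.2032  0.0029]
360 236 [ 0.5182 -0.1539  0.0316]
```

```bash
python3 - <<'E'
from h import *
for n,b in(("top",(60,265,225,400)),("scene",(150,370,60,340))):
    f=np.load(n+"0.npz")["frame"][b[0]:b[1],b[2]:b[3]]
    s=min(800/f.shape[1],600/f.shape[0]);cv2.imwrite(f"pics/{n}0z.png",cv2.resize(f,None,fx=s,fy=s,interpolation=cv2.INTER_CUBIC)); print(s)
E
```

```text
2.926829268292683
2.727272727272727
```

View pics/top0z.png

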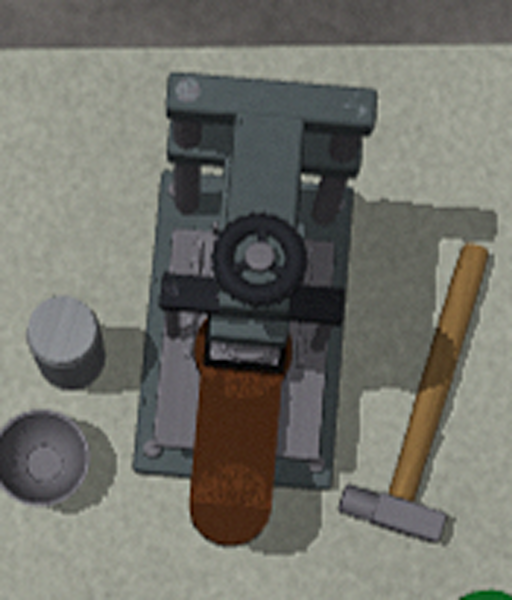

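View pics/scene0z.png

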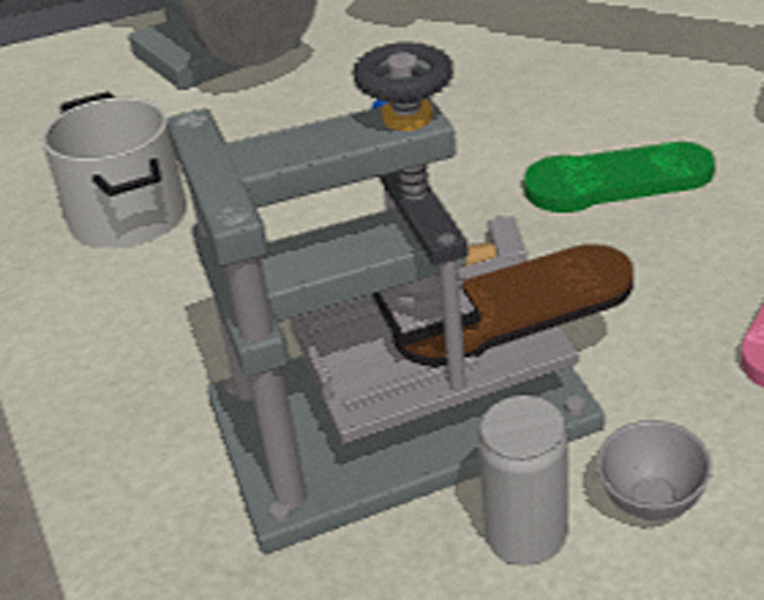

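The zoomed views confirm the layout. The toe passes under the pad, and the brown sole's heel sticks out towards the robot. Next I get the press yaw, the stem centre and the heel point.

```bash
python3 - <<'E'
from h import *
d=dict(np.load("top0.npz"));W=cloud(d)
m=((W[...,2]>.297)&(W[...,2]<.33)).astype(np.uint8);m[:,:280]=0;m[300:]=0
(c,r)=cv2.minEnclosingCircle(np.argwhere(m)[:,::-1].astype(np.float32))
M=cv2.moments(m,True);print("circ",c,r,M['m10']/M['m00'],M['m01']/M['m00'])
print("wheel",ray(d,M['m10']/M['m00'],M['m01']/M['m00'],.308).round(4),ray(d,*c,.308).round(4))
for z in(.01,.02):
  for a,b in(((281.4,119.8),(271.1,220.6)),((345.3,124.9),(338.1,226.4))):
    p,q=ray(d,*a,z),ray(d,*b,z);print("edge",p.round(3),q.round(3),np.degrees(np.arctan2(p[1]-q[1],p[0]-q[0])))
hsv=cv2.cvtColor(d["frame"],cv2.COLOR_BGR2HSV)
sm=(hsv[...,0]<18)&(hsv[...,1]>100)&(hsv[...,2]>40)
sm[:,:285]=0;sm[:,328:]=0;sm[:185]=0;sm[255:]=0
v=np.where(sm.any(1))[0];print("rows",v.min(),v.max(),[ (x,np.where(sm[x])[0][[0,-1]].tolist()) for x in range(v.max()-8,v.max()+1)])
P=[];
for x in range(195,236):
    u=np.where(sm[x])[0];P.append(ray(d,(u.min()+u.max())/2,x,.091)[:2])
k=np.polyfit(*np.array(P).T,1);print("sole yaw",np.degrees(np.arctan(k[0])),"y at .5,.66",np.polyval(k,[.5,.66]))
# heel end from depth-valid, top surface
e=ray(d,303,v.max()+.5,.091);print("heel end",e)
# black crossbar and top beam rear: depth points plane
for lo,hi in((.255,.29),(.19,.225)):
    mm=((W[...,2]>lo)&(W[...,2]<hi));mm[:,:270]=0;mm[:,360:]=0;mm[200:]=0
    n,l,st,_=cv2.connectedComponentsWithStats(mm.astype(np.uint8));
    for i in range(1,n):
        if st[i,4]>100:
            q=W[l==i][:,:2].astype(np.float32);print(lo,st[i],cv2.minAreaRect(q),np.median(W[l==i][:,2]))
# scene: wheel
s=dict(np.load("scene0.npz"));Ws=cloud(s)
m=((Ws[...,2]>.295)&(Ws[...,2]<.33)&(abs(Ws[...,0]-.66)<.06)&(abs(Ws[...,1]+.028)<.06))
p=Ws[m];print("scene wheel",p.min(0),p.max(0),np.percentile(p,[1,50,99],axis=0).round(4))
E
```

```text
circ (313.1971740722656, 148.46478271484375) 16.578598022460938 313.3048780487805 148.58414634146342
wheel [ 0.6604 -0.0284  0.308 ] [ 0.6606 -0.0282  0.308 ]
edge [0.826 0.035 0.01 ] [0.562 0.064 0.01 ] -6.208044664134975
edge [ 0.81 -0.13  0.01] [ 0.545 -0.103  0.01 ] -5.695258610094979
edge [0.822 0.035 0.02 ] [0.561 0.064 0.02 ] -6.208044664134974
edge [ 0.806 -0.128  0.02 ] [ 0.544 -0.102  0.02 ] -5.695258610094972
rows 185 245 [(237, [291, 316]), (238, [291, 315]), (239, [292, 315]), (240, [292, 314]), (241, [293, 313]), (242, [294, 312]), (243, [296, 311]), (244, [297, 310]), (245, [299, 308])]
sole yaw -5.861913875013551 y at .5,.66 [-0.01088182 -0.02730873]
heel end [ 0.49094729 -0.01196635  0.091     ]
0.255 [ 282   85   72   53 1877] ((0.7498969435691833, -0.03825700283050537), (0.1497797966003418, 0.1110919713973999), 84.74921417236328) 0.269050322931264
0.19 [280 154  21  14 254] ((0.6652456521987915, 0.01641024835407734), (0.044875822961330414, 0.02649672143161297), 85.1451644897461) 0.2082049549861163
0.19 [316 158  27  14 241] ((0.6566938161849976, -0.0684109479188919), (0.05525105446577072, 0.026464015245437622), 84.51998901367188) 0.20781202861118206
scene wheel [ 0.63183428 -0.05993912  0.30044609] [0.69517432 0.00678803 0.31843351] [[ 0.6343 -0.0525  0.3027]
 [ 0.6668 -0.0185  0.3124]
 [ 0.6944  0.0048  0.3172]]
```

Call:
move_arm --series '[{"fingers": -1, "dp": [0.0128, 0.0341, -0.0044], "twist": [0, 0, -1.8]}, {"fingers": -1, "dp": [0.0128, 0.0341, -0.0044], "twist": [0, 0, -1.8]}, {"fingers": -1, "dp": [0.0128, 0.0341, -0.0044], "twist": [0, 0, -1.8]}, {"fingers": -1, "dp": [0.0128, 0.0341, -0.0044], "twist": [0, 0, -1.8]}, {"fingers": -1, "dp": [0.0128, 0.0341, -0.0044], "twist": [0, 0, -1.8]}, {"fingers": -1, "dp": [0.0128, 0.0341, -0.0044], "twist": [0, 0, -1.8]}, {"fingers": -1, "dp": [0.0128, 0.0341, -0.0044], "twist": [0, 0, -1.8]}, {"fingers": -1, "dp": [0.0128, 0.0341, -0.0044], "twist": [0, 0, -1.8]}, {"fingers": -1, "dp": [0.0128, 0.0341, -0.0044], "twist": [0, 0, -1.8]}, {"fingers": -1, "dp": [0.0128, 0.0341, -0.0044], "twist": [0, 0, -1.8]}]' --newtons 40

```text
time: 1.15
tcp_pos: [0.3628, -0.2098, 0.187]
eef_rot: [[-0.086, 0.0, -0.996], [0.996, 0.0, -0.086], [0.0, -1.0, -0.0]]
contact_force: [-0.1, 0.3, 0.2]
opening: -0.0003
```

Call:
move_arm --series '[{"fingers": -1, "dp": [0.0128, 0.0341, -0.0044], "twist": [0, 0, -1.8]}, {"fingers": -1, "dp": [0.0128, 0.0341, -0.0044], "twist": [0, 0, -1.8]}, {"fingers": -1, "dp": [0.0128, 0.0341, -0.0044], "twist": [0, 0, -1.8]}, {"fingers": -1, "dp": [0.0128, 0.0341, -0.0044], "twist": [0, 0, -1.8]}, {"fingers": -1, "dp": [0.0128, 0.0341, -0.0044], "twist": [0, 0, -1.8]}, {"fingers": -1, "dp": [0.0128, 0.0341, -0.0044], "twist": [0, 0, -1.8]}, {"fingers": -1, "dp": [0, 0, -0.022], "twist": [0, 0, 0]}, {"fingers": -1, "dp": [0, 0, -0.022], "twist": [0, 0, 0]}, {"fingers": -1, "dp": [0, 0, -0.022], "twist": [0, 0, 0]}, {"fingers": -1, "dp": [0, 0, -0.022], "twist": [0, 0, 0]}]'

```text
time: 2.15
tcp_pos: [0.4392, -0.0064, 0.0717]
eef_rot: [[0.1, -0.0, -0.995], [0.995, 0.0, 0.1], [0.0, -1.0, 0.0]]
contact_force: [0.1, 0.8, 0.1]
opening: 0.0001
```

Call:
move_arm --series '[{"fingers": -1, "dp": [0.008, -0.0008, 0], "twist": [0, 0, 0]}, {"fingers": -1, "dp": [0.008, -0.0008, 0], "twist": [0, 0, 0]}, {"fingers": -1, "dp": [0.008, -0.0008, 0], "twist": [0, 0, 0]}, {"fingers": -1, "dp": [0.006, -0.0006, 0], "twist": [0, 0, 0]}, {"fingers": -1, "dp": [0.005, -0.0005, 0], "twist": [0, 0, 0]}, {"fingers": -1, "dp": [0.005, -0.0005, 0], "twist": [0, 0, 0]}, {"fingers": -1, "dp": [0.005, -0.0005, 0], "twist": [0, 0, 0]}, {"fingers": -1, "dp": [0.005, -0.0005, 0], "twist": [0, 0, 0]}, {"fingers": -1, "dp": [0.005, -0.0005, 0], "twist": [0, 0, 0]}, {"fingers": -1, "dp": [0.005, -0.0005, 0], "twist": [0, 0, 0]}]'

```text
time: 3.15
tcp_pos: [0.4997, -0.0126, 0.0729]
eef_rot: [[0.101, -0.0, -0.995], [0.995, 0.0, 0.101], [0.0, -1.0, 0.0]]
contact_force: [-2.6, -0.5, 1.4]
opening: -0.0001
```

```bash
python3 - <<'E'
from station import *
import cv2,numpy as np
s=state();print(s["joint_positions"].round(3) if hasattr(s["joint_positions"],'round') else s["joint_positions"],s["contact_force"],s["torque"])
d=snapshot("top");cv2.imwrite("pics/top1.png",cv2.resize(d["frame"][60:280,225:400],None,fx=2.7,fy=2.7,interpolation=cv2.INTER_CUBIC))
E
```

```text
[ 0.379 -0.194 -0.425 -0.    -1.339 -2.05 ] [-2.61137508 -0.53878371  1.41381925] [ 0.04014461  0.66674382 -0.0197281 ]
```

View pics/top1.png

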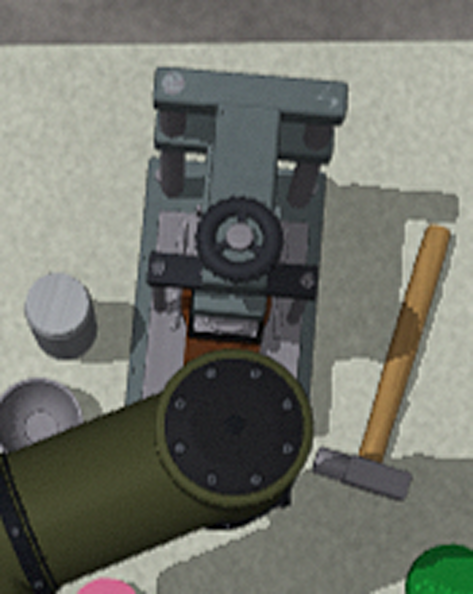

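The hand is at the heel and pushing with about 2.6 N. I continue slowly.

Call:
move_arm --series '[{"fingers": -1, "dp": [0.005, -0.0005, 0], "twist": [0, 0, 0]}, {"fingers": -1, "dp": [0.005, -0.0005, 0], "twist": [0, 0, 0]}, {"fingers": -1, "dp": [0.004, -0.0004, 0], "twist": [0, 0, 0]}, {"fingers": -1, "dp": [0.003, -0.0003, 0], "twist": [0, 0, 0]}, {"fingers": -1, "dp": [0.003, -0.0003, 0], "twist": [0, 0, 0]}, {"fingers": -1, "dp": [0.002, -0.0002, 0], "twist": [0, 0, 0]}, {"fingers": -1, "dp": [0.002, -0.0002, 0], "twist": [0, 0, 0]}, {"fingers": -1, "dp": [0.002, -0.0002, 0], "twist": [0, 0, 0]}, {"fingers": -1, "dp": [0.001, -0.0001, 0], "twist": [0, 0, 0]}, {"fingers": -1, "dp": [0.001, -0.0001, 0], "twist": [0, 0, 0]}]'

```text
time: 4.2
tcp_pos: [0.5275, -0.0154, 0.0728]
eef_rot: [[0.101, -0.0, -0.995], [0.995, 0.0, 0.101], [0.0, -1.0, 0.0]]
contact_force: [-0.9, 0.6, -0.2]
opening: -0.0002
```

Call:
move_arm --series '[{"fingers": -1, "dp": [0.001, -0.0001, 0], "twist": [0, 0, 0]}, {"fingers": -1, "dp": [0.001, -0.0001, 0], "twist": [0, 0, 0]}, {"fingers": -1, "dp": [0.0005, 0, 0], "twist": [0, 0, 0]}, {"fingers": -1, "dp": [0.0005, 0, 0], "twist": [0, 0, 0]}, {"fingers": -1, "dp": [0.0005, 0, 0], "twist": [0, 0, 0]}, {"fingers": -1, "dp": [0.0005, 0, 0], "twist": [0, 0, 0]}, {"fingers": -1, "dp": [0.0005, 0, 0], "twist": [0, 0, 0]}, {"fingers": -1, "dp": [0.0005, 0, 0], "twist": [0, 0, 0]}, {"fingers": -1, "dp": [0.0005, 0, 0], "twist": [0, 0, 0]}, {"fingers": -1, "dp": [0.0005, 0, 0], "twist": [0, 0, 0]}]'

```text
time: 5.2
tcp_pos: [0.5335, -0.0156, 0.0728]
eef_rot: [[0.101, -0.0, -0.995], [0.995, 0.0, 0.101], [0.0, -1.0, 0.0]]
contact_force: [-1.1, 0.9, -0.8]
opening: 0.0001
```

Call:
move_arm --series '[{"fingers": -1, "dp": [0.0005, 0, 0], "twist": [0, 0, 0]}, {"fingers": -1, "dp": [0.0005, 0, 0], "twist": [0, 0, 0]}, {"fingers": -1, "dp": [0.0005, 0, 0], "twist": [0, 0, 0]}, {"fingers": -1, "dp": [0.0005, 0, 0], "twist": [0, 0, 0]}, {"fingers": -1, "dp": [0.0005, 0, 0], "twist": [0, 0, 0]}, {"fingers": -1, "dp": [0.0005, 0, 0], "twist": [0, 0, 0]}, {"fingers": -1, "dp": [0.0005, 0, 0], "twist": [0, 0, 0]}, {"fingers": -1, "dp": [0.0005, 0, 0], "twist": [0, 0, 0]}, {"fingers": -1, "dp": [0, 0, 0], "twist": [0, 0, 0]}, {"fingers": -1, "dp": [0, 0, 0], "twist": [0, 0, 0]}]'

```text
time: 6.2
tcp_pos: [0.5376, -0.0156, 0.0729]
eef_rot: [[0.101, 0.0, -0.995], [0.995, 0.0, 0.101], [0.0, -1.0, -0.0]]
contact_force: [-0.3, -0.5, -0.3]
opening: -0.0
```

```bash
python3 - <<'E'
from station import *
import cv2,numpy as np
s=state();print(s["joint_positions"],s["contact_force"],s["torque"])
for n,b in(("scene",(150,370,60,340)),("wrist",(0,420,0,560))):
    d=snapshot(n);f=d["frame"][b[0]:b[1],b[2]:b[3]];k=min(800/f.shape[1],600/f.shape[0]);cv2.imwrite(f"pics/{n}2.png",cv2.resize(f,None,fx=k,fy=k,interpolation=cv2.INTER_CUBIC))
E
```

```text
[ 3.45068000e-01 -8.68873695e-02 -3.29671648e-01 -1.05270104e-05
 -1.32778379e+00 -2.01670386e+00] [-0.25164423 -0.48061808 -0.32603654] [-0.01632494  0.24158029 -0.01431655]
```

View pics/scene2.png

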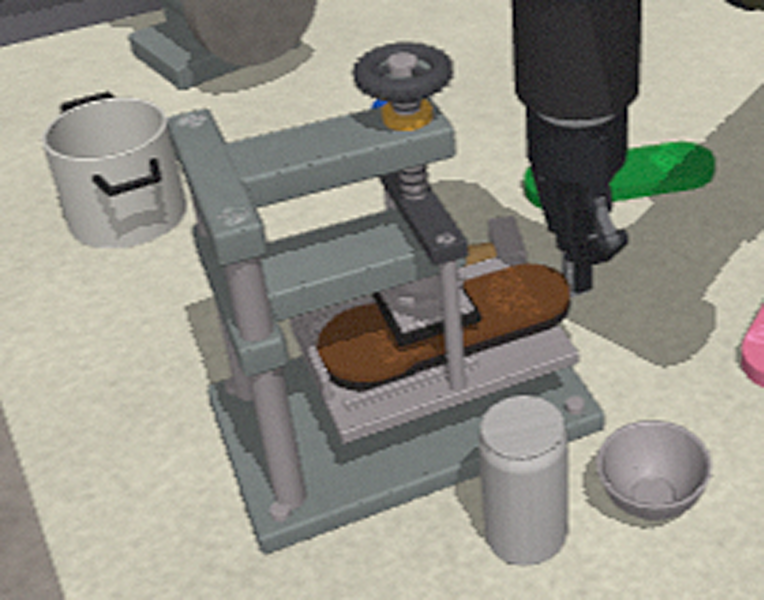

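View pics/wrist2.png

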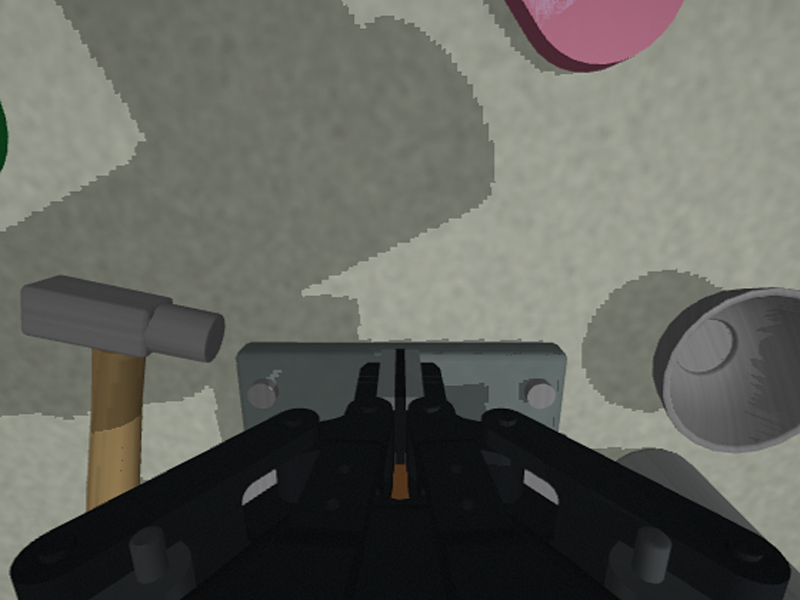

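The scene view shows the toe now near the back end of the table, but the force is still low. I keep creeping forward.

Call:
move_arm --series '[{"fingers": -1, "dp": [0.0005, 0, 0], "twist": [0, 0, 0]}, {"fingers": -1, "dp": [0.0005, 0, 0], "twist": [0, 0, 0]}, {"fingers": -1, "dp": [0.0005, 0, 0], "twist": [0, 0, 0]}, {"fingers": -1, "dp": [0.0005, 0, 0], "twist": [0, 0, 0]}, {"fingers": -1, "dp": [0.0005, 0, 0], "twist": [0, 0, 0]}, {"fingers": -1, "dp": [0.0005, 0, 0], "twist": [0, 0, 0]}, {"fingers": -1, "dp": [0, 0, 0], "twist": [0, 0, 0]}, {"fingers": -1, "dp": [0, 0, 0], "twist": [0, 0, 0]}, {"fingers": -1, "dp": [0, 0, 0], "twist": [0, 0, 0]}, {"fingers": -1, "dp": [0, 0, 0], "twist": [0, 0, 0]}]'

```text
time: 7.3
tcp_pos: [0.5386, -0.0157, 0.0729]
eef_rot: [[0.101, -0.004, -0.995], [0.995, -0.0, 0.101], [-0.001, -1.0, 0.004]]
contact_force: [-12.1, 1.3, 6.2]
opening: -0.0
```

The force rose to 12 N with the tool stalled, so the sole is on the stop. I back off, rise, and go over the wheel.

Call:
move_arm --series '[{"fingers": -1, "dp": [-0.01, 0.001, 0], "twist": [0, 0, 0]}, {"fingers": -1, "dp": [-0.03, 0.003, 0], "twist": [0, 0, 0]}, {"fingers": -1, "dp": [0, 0, 0.02], "twist": [0, 0, 0]}, {"fingers": -1, "dp": [0, 0, 0.036], "twist": [0, 0, 0]}, {"fingers": -1, "dp": [0, 0, 0.036], "twist": [0, 0, 0]}, {"fingers": -1, "dp": [0, 0, 0.036], "twist": [0, 0, 0]}, {"fingers": -1, "dp": [0, 0, 0.036], "twist": [0, 0, 0]}, {"fingers": -1, "dp": [0, 0, 0.036], "twist": [0, 0, 0]}, {"fingers": -1, "dp": [0, 0, 0.036], "twist": [0, 0, 0]}, {"fingers": -1, "dp": [0, 0, 0.036], "twist": [0, 0, 0]}]'

```text
time: 8.3
tcp_pos: [0.5004, -0.0117, 0.3467]
eef_rot: [[0.101, 0.002, -0.995], [0.995, 0.0, 0.101], [0.001, -1.0, -0.002]]
contact_force: [0.8, -0.5, 0.1]
opening: -0.0004
```

```bash
python3 - <<'E'
from station import *
from h import *
s=state();print(s["tcp_pos"],s["joint_positions"],s["contact_force"],s["torque"])
for n,b in(("scene",(150,370,60,340)),("top",(60,280,225,400))):
    d=snapshot(n);np.savez(n+"3.npz",**d);f=d["frame"][b[0]:b[1],b[2]:b[3]];k=min(800/f.shape[1],600/f.shape[0]);cv2.imwrite(f"pics/{n}3.png",cv2.resize(f,None,fx=k,fy=k,interpolation=cv2.INTER_CUBIC))
E
```

```text
[ 0.50036676 -0.01165102  0.34669352] [ 3.80405466e-01 -1.81286755e-01  8.70429798e-02  3.07284190e-04
 -1.83705112e+00 -2.05215413e+00] [ 0.78620114 -0.45523422  0.10512543] [-0.01499062 -0.0577001  -0.01845665]
```

View pics/scene3.png

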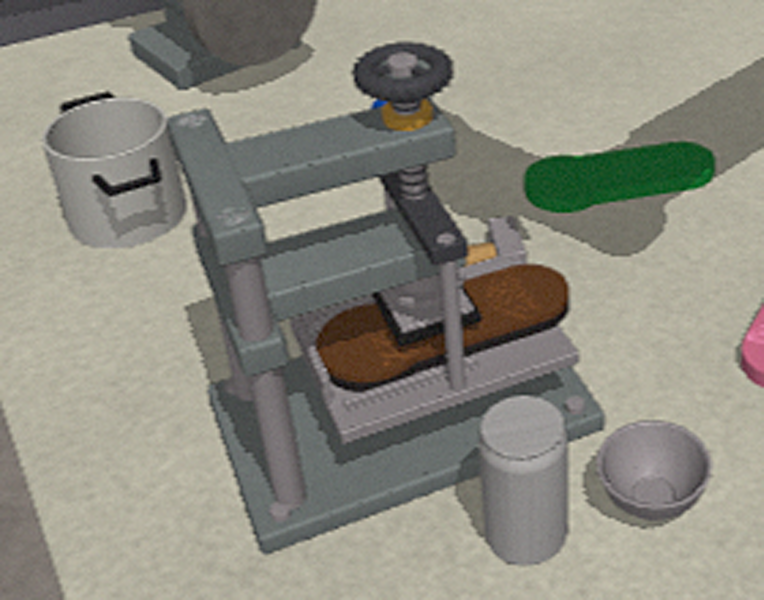

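View pics/top3.png

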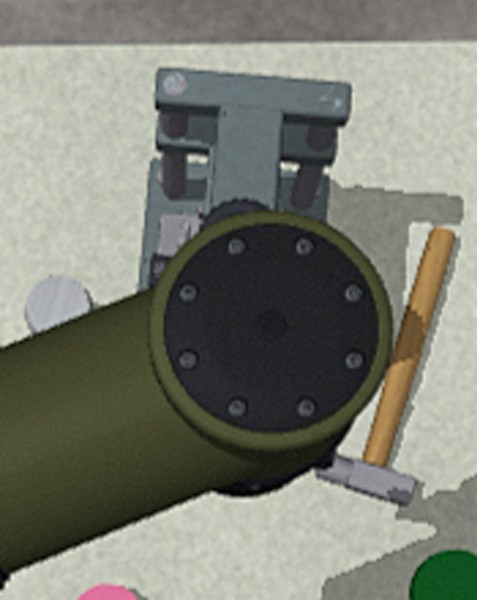

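```bash
python3 - <<'E'
from h import *
d=dict(np.load("scene3.npz"));W=cloud(d)
hsv=cv2.cvtColor(d["frame"],cv2.COLOR_BGR2HSV)
m=(hsv[...,0]<18)&(hsv[...,1]>110)&(abs(W[...,2]-.091)<.008);m[:,:170]=0;m[:,280:]=0
p=W[m]; a=np.radians(-5.6);u=np.array([np.cos(a),np.sin(a)]);w=np.array([-u[1],u[0]]);S=np.array([.6605,-.0283])
q=(p[:,:2]-S);print("along",np.percentile(q@u,[0,.5,99.5,100]).round(4),"across",np.percentile(q@w,[.5,99.5]).round(4),"z",np.median(p[:,2]))
for c in((-1,1),(1,1),(-1,-1)):
  P=S+.0325*(c[0]*u+c[1]*w)
  for z in(.094,.099,.105,.155): 
    x=proj(d,[*P,z]);print(c,z,x.round(1),"zoom",((x-[60,150])*800/280).round(0))
f=d["frame"][230:300,165:270];cv2.imwrite("pics/scene3z.png",cv2.resize(f,None,fx=7,fy=7,interpolation=cv2.INTER_CUBIC))
E
```

```text
along [-0.1102 -0.1069  0.0848  0.0872] across [-0.0338  0.0422] z 0.0924210643317182
(-1, 1) 0.094 [238.  270.3] zoom [509. 344.]
(-1, 1) 0.099 [237.9 268.4] zoom [508. 338.]
(-1, 1) 0.105 [237.8 266.2] zoom [508. 332.]
(-1, 1) 0.155 [236.6 246.9] zoom [505. 277.]
(1, 1) 0.094 [207.7 280.2] zoom [422. 372.]
(1, 1) 0.099 [207.5 278.3] zoom [421. 367.]
(1, 1) 0.105 [207.2 276. ] zoom [421. 360.]
(1, 1) 0.155 [205.  256.5] zoom [414. 304.]
(-1, -1) 0.094 [226.2 252.2] zoom [475. 292.]
(-1, -1) 0.099 [226.1 250.4] zoom [475. 287.]
(-1, -1) 0.105 [225.9 248.2] zoom [474. 281.]
(-1, -1) 0.155 [224.5 229.3] zoom [470. 227.]
```

View pics/scene3z.png

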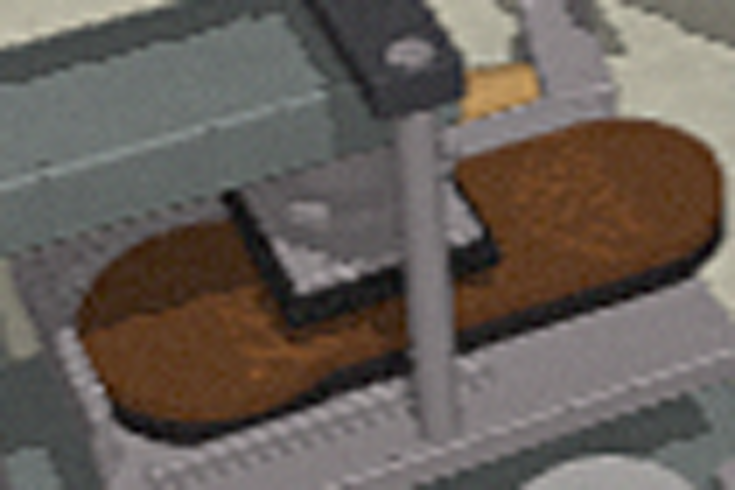

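The toe measures +85 mm from the stem along the press axis, so it is home. The pad's lower corners sit at z of about 0.1025, so I expect a gap of about 11 mm, with the bite near 2.9 rad. Next I go over the wheel with joint 6 wound back.

Call:
move_arm --series '[{"fingers": 1, "dp": [0.016, -0.0017, 0], "twist": [0, 0, -4.6]}, {"fingers": 1, "dp": [0.016, -0.0017, 0], "twist": [0, 0, -4.6]}, {"fingers": 1, "dp": [0.016, -0.0017, 0], "twist": [0, 0, -4.6]}, {"fingers": 1, "dp": [0.016, -0.0017, 0], "twist": [0, 0, -4.6]}, {"fingers": 1, "dp": [0.016, -0.0017, 0], "twist": [0, 0, -4.6]}, {"fingers": 1, "dp": [0.016, -0.0017, 0], "twist": [0, 0, -4.6]}, {"fingers": 1, "dp": [0.016, -0.0017, 0], "twist": [0, 0, -4.6]}, {"fingers": 1, "dp": [0.016, -0.0016, 0], "twist": [0, 0, -4.6]}, {"fingers": 1, "dp": [0.016, -0.0016, 0], "twist": [0, 0, -4.6]}, {"fingers": 1, "dp": [0.016, -0.0015, 0], "twist": [0, 0, -4.6]}]'

```text
time: 9.4
tcp_pos: [0.6612, -0.0282, 0.3446]
eef_rot: [[0.788, 0.001, -0.616], [0.616, 0.0, 0.788], [0.001, -1.0, -0.001]]
contact_force: [0.5, -0.5, 1.1]
opening: 0.0854
```

```bash
python3 - <<'E'
from station import *
from h import *
s=state();print(s["tcp_pos"],s["joint_positions"],s["contact_force"],s["torque"],s["opening"])
d=snapshot("wrist");cv2.imwrite("pics/wrist4.png",d["frame"])
d=snapshot("scene");cv2.imwrite("pics/scene4.png",d["frame"])
E
```

```text
[ 0.66123589 -0.02821096  0.34461335] [ 2.58929977e-01  2.55908955e-01  5.32532841e-01  2.32448929e-04
 -1.84649638e+00 -2.73681438e+00] [ 0.46371809 -0.54033783  1.14432653] [0.02527696 0.00608116 0.01491247] 0.08538198765508469
```

View pics/wrist4.png

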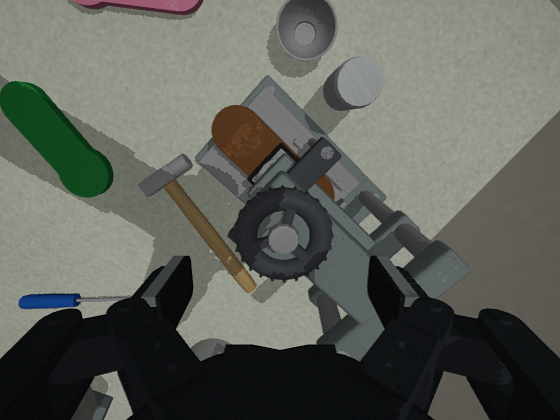

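View pics/scene4.png

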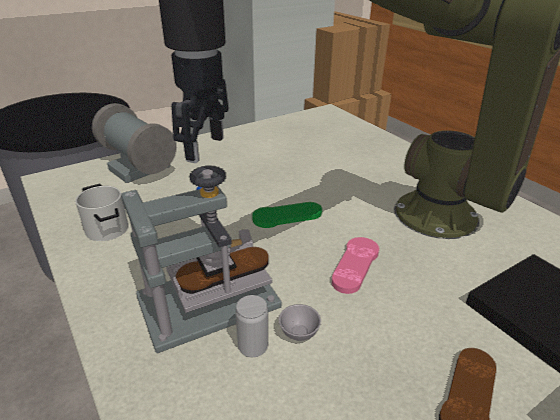

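Wrist view: the wheel is centred at about (280,233), midway between the fingers. I check its centre by casting a ray from this view.

```bash
python3 - <<'E'
from station import *
from h import *
d=snapshot("wrist");W=cloud(d)
m=((W[...,2]>.296)&(W[...,2]<.33)&(abs(W[...,0]-.66)<.05)&(abs(W[...,1]+.028)<.05)).astype(np.uint8)
q=np.argwhere(m)[:,::-1].astype(np.float32);c,r=cv2.minEnclosingCircle(q);print(c,r,ray(d,*c,.309).round(4))
e=cv2.fitEllipse(cv2.convexHull(q));print(e,ray(d,*e[0],.309).round(4),ray(d,*e[0],.3125).round(4),np.median(W[m>0],0),np.percentile(W[m>0][:,2],[5,95]))
E
```

```text
(282.4984436035156, 236.1095733642578) 50.732967376708984 [ 0.6625 -0.0266  0.309 ]
((282.45611572265625, 234.81265258789062), (97.58629608154297, 101.40467071533203), 90.79688262939453) [ 0.6619 -0.0259  0.309 ] [ 0.661  -0.0249  0.3125] [ 0.66089181 -0.02489334  0.3117598 ] [0.30668505 0.31489606]
```

Call:
move_arm --series '[{"fingers": 1, "dp": [0, 0.001, -0.01], "twist": [0, 0, 0]}, {"fingers": 1, "dp": [0, 0, -0.014], "twist": [0, 0, 0]}, {"fingers": 1, "dp": [0, 0, -0.014], "twist": [0, 0, 0]}, {"fingers": 1, "dp": [0, 0, -0.014], "twist": [0, 0, 0]}, {"fingers": 1, "dp": [0, 0, -0.006], "twist": [0, 0, 0]}, {"fingers": 1, "dp": [0, 0, -0.002], "twist": [0, 0, 0]}, {"fingers": 1, "dp": [0, 0, 0], "twist": [0, 0, 0]}, {"fingers": 1, "dp": [0, 0, 0], "twist": [0, 0, 0]}, {"fingers": 1, "dp": [0, 0, 0], "twist": [0, 0, 0]}, {"fingers": 1, "dp": [0, 0, 0], "twist": [0, 0, 0]}]'

```text
time: 10.55
tcp_pos: [0.6606, -0.0272, 0.2853]
eef_rot: [[0.786, 0.001, -0.619], [0.619, 0.0, 0.786], [0.001, -1.0, -0.0]]
contact_force: [0.1, 0.2, 0.5]
opening: 0.0851
```

```bash
python3 - <<'E'
from station import *
from h import *
s=state();print(s["tcp_pos"],s["contact_force"],s["torque"],s["opening"])
d=snapshot("wrist");cv2.imwrite("pics/wrist5.png",d["frame"])
E
```

```text
[ 0.66059575 -0.02717159  0.28530922] [0.12073165 0.22144182 0.46539115] [ 0.06006341 -0.03725634  0.00026146] 0.08514876985988488
```

View pics/wrist5.png

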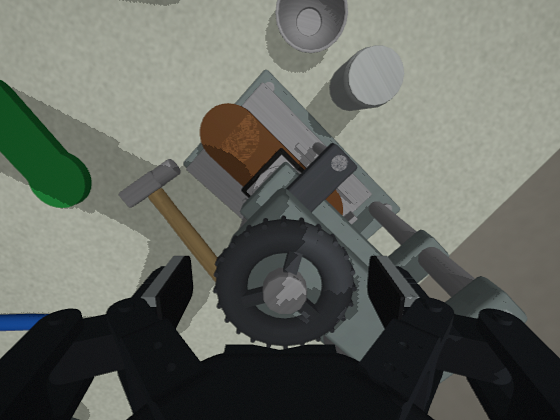

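The wheel spans u=217–357 in this view. Its centre is a little right of the finger centre, so I measure before closing.

```bash
python3 - <<'E'
from station import *
from h import *
d=snapshot("wrist");W=cloud(d);s=state()
print(d["view"].round(4).tolist())
m=((W[...,2]>.296)&(W[...,2]<.33)&(np.hypot(W[...,0]-.662,W[...,1]+.026)<.038)).astype(np.uint8);m[:,:205]=0;m[:,366:]=0
q=np.argwhere(m)[:,::-1].astype(np.float32)
for v in range(270,300,5):
    x=np.where(m[v])[0];print(v,x.min(),x.max(),end=' | ')
e=cv2.fitEllipse(cv2.convexHull(q));print(e)
for z in(.305,.309,.3125):print(ray(d,*e[0],z).round(4))
# pads: dark pixels inner faces depth
K=d["camera_matrix"];V=d["view"]
R=s["eef_rot"];g=s["tcp_pos"]-np.array(R)[:,1]*.019
print("grasp pt proj",proj(d,g),"+-42",proj(d,g+np.array(R)[:,0]*.0425),proj(d,g-np.array(R)[:,0]*.0425), proj(d,[.6605,-.0283,.309]))
E
```

```text
[[0.7859, 0.6184, -0.0002, -0.5022], [-0.5936, 0.7543, -0.2803, 0.4636], [-0.1732, 0.2205, 0.9599, -0.3103], [0.0, 0.0, 0.0, 1.0]]
270 215 353 | 275 213 353 | 280 216 352 | 285 215 354 | 290 213 355 | 295 217 351 | ((283.9087219238281, 282.62249755859375), (132.85897827148438, 143.83851623535156), 89.10084533691406)
[ 0.6627 -0.0268  0.305 ]
[ 0.6611 -0.025   0.309 ]
[ 0.6598 -0.0234  0.3125]
grasp pt proj [279.86406418 279.57748257] +-42 [370.76553632 279.5725788 ] [189.00057449 279.58238428] [278.26190551 286.93197754]
```

Call:
move_arm --series '[{"fingers": -1, "dp": [0.0005, 0.0005, 0], "twist": [0, 0, 0]}, {"fingers": -1, "dp": [0, 0, 0], "twist": [0, 0, 0]}, {"fingers": -1, "dp": [0, 0, 0], "twist": [0, 0, 0]}, {"fingers": -1, "dp": [0, 0, 0], "twist": [0, 0, 0]}, {"fingers": -1, "dp": [0, 0, 0], "twist": [0, 0, 0]}, {"fingers": -1, "dp": [0, 0, 0], "twist": [0, 0, 0]}, {"fingers": -1, "dp": [0, 0, 0], "twist": [0, 0, 0]}, {"fingers": -1, "dp": [0, 0, 0], "twist": [0, 0, 0]}, {"fingers": -1, "dp": [0, 0, 0], "twist": [0, 0, 0]}, {"fingers": -1, "dp": [0, 0, 0], "twist": [0, 0, 0]}]' --newtons 50

```text
time: 11.65
tcp_pos: [0.662, -0.0259, 0.2857]
eef_rot: [[0.785, 0.004, -0.619], [0.619, 0.001, 0.785], [0.004, -1.0, -0.001]]
contact_force: [4.7, 3.1, 2.0]
opening: 0.0626
```

```bash
python3 - <<'E'
from station import *
import numpy as np
s=state();print(*[np.round(s[k],4) for k in("time","tcp_pos","contact_force","torque","opening","joint_positions")])
E
```

```text
11.65 [ 0.662  -0.0259  0.2857] [4.7104 3.0713 2.0048] [ 0.8535 -1.3922  0.0196] 0.0626 [ 2.6190e-01  2.1970e-01  3.8060e-01 -2.0000e-04 -1.7279e+00 -2.7358e+00]
```

Call:
move_arm --series '[{"fingers": -1, "dp": [0.0008, 0.0006, 0.0], "twist": [0, 0, 1]}, {"fingers": -1, "dp": [0, 0, 0.0002], "twist": [0, 0, 3]}, {"fingers": -1, "dp": [0, 0, 0.0002], "twist": [0, 0, 3]}, {"fingers": -1, "dp": [0, 0, 0.0002], "twist": [0, 0, 3]}, {"fingers": -1, "dp": [0, 0, 0.0002], "twist": [0, 0, 3]}, {"fingers": -1, "dp": [0, 0, 0.0002], "twist": [0, 0, 3]}, {"fingers": -1, "dp": [0, 0, 0.0002], "twist": [0, 0, 3]}, {"fingers": -1, "dp": [0, 0, 0.0002], "twist": [0, 0, 3]}, {"fingers": -1, "dp": [0, 0, 0.0002], "twist": [0, 0, 3]}, {"fingers": -1, "dp": [0, 0, 0.0002], "twist": [0, 0, 3]}]'

```text
time: 12.65
tcp_pos: [0.6614, -0.0268, 0.2873]
eef_rot: [[0.402, -0.0, -0.916], [0.916, -0.001, 0.402], [-0.001, -1.0, -0.0]]
contact_force: [-0.8, -0.7, 3.2]
opening: 0.0622
```

```bash
cat > st.py <<'E'
from station import *
import numpy as np,sys
s=state();R=np.array(s["eef_rot"]);a=np.degrees(np.arctan2(R[1,0],R[0,0]))-38.26
if a<-40:a+=360
line=[float(s["time"]),a,float(s["torque"][2]),*s["contact_force"],*s["tcp_pos"]]
print("t %.2f ang %.2f deg tz %.3f F %.1f %.1f %.1f tcp %.4f %.4f %.4f"%tuple(line),"open",round(float(s["opening"]),4),"j6",round(s["joint_positions"][5],3))
open("log.txt","a").write(" ".join(map(str,line))+"\n")
E
python3 st.py
```

```text
t 12.65 ang 28.06 deg tz -0.372 F -0.8 -0.7 3.2 tcp 0.6614 -0.0268 0.2873 open 0.0622 j6 -2.245
```

Call:
move_arm --series '[{"fingers": -1, "dp": [0, 0, 0.0004], "twist": [0, 0, 3]}, {"fingers": -1, "dp": [0, 0, 0.0003], "twist": [0, 0, 3]}, {"fingers": -1, "dp": [0, 0, 0.0002], "twist": [0, 0, 3]}, {"fingers": -1, "dp": [0, 0, 0.0002], "twist": [0, 0, 3]}, {"fingers": -1, "dp": [0, 0, 0.0002], "twist": [0, 0, 3]}, {"fingers": -1, "dp": [0, 0, 0.0002], "twist": [0, 0, 3]}, {"fingers": -1, "dp": [0, 0, 0.0002], "twist": [0, 0, 3]}, {"fingers": -1, "dp": [0, 0, 0.0002], "twist": [0, 0, 3]}, {"fingers": -1, "dp": [0, 0, 0.0002], "twist": [0, 0, 3]}, {"fingers": -1, "dp": [0, 0, 0.0002], "twist": [0, 0, 3]}]'

```text
time: 13.65
tcp_pos: [0.6612, -0.028, 0.2895]
eef_rot: [[-0.109, -0.001, -0.994], [0.994, -0.003, -0.109], [-0.002, -1.0, 0.001]]
contact_force: [-0.1, -4.2, 1.3]
opening: 0.0621
```

```bash
python3 st.py
```

```text
t 13.65 ang 57.99 deg tz -0.422 F -0.1 -4.2 1.3 tcp 0.6612 -0.0280 0.2895 open 0.0621 j6 -1.722
```

Call:
move_arm --series '[{"fingers": -1, "dp": [0, -0.0005, 0.0003], "twist": [0, 0, 2]}, {"fingers": -1, "dp": [0, -0.0004, 0.0001], "twist": [0, 0, 2]}, {"fingers": -1, "dp": [0, 0, 0.0002], "twist": [0, 0, 2]}, {"fingers": -1, "dp": [0, 0, 0.0001], "twist": [0, 0, 2]}, {"fingers": -1, "dp": [0, 0, 0.0001], "twist": [0, 0, 2]}, {"fingers": -1, "dp": [0, 0, 0.0002], "twist": [0, 0, 2]}, {"fingers": -1, "dp": [0, 0, 0.0001], "twist": [0, 0, 2]}, {"fingers": -1, "dp": [0, 0, 0.0001], "twist": [0, 0, 2]}, {"fingers": -1, "dp": [0, 0, 0.0002], "twist": [0, 0, 2]}, {"fingers": -1, "dp": [0, 0, 0.0001], "twist": [0, 0, 2]}]'

```text
time: 14.65
tcp_pos: [0.6614, -0.0289, 0.291]
eef_rot: [[-0.442, -0.001, -0.897], [0.897, -0.002, -0.442], [-0.002, -1.0, 0.002]]
contact_force: [0.6, -3.4, 1.8]
opening: 0.0627
```

```bash
python3 st.py
```

```text
t 14.65 ang 77.94 deg tz -0.439 F 0.6 -3.4 1.8 tcp 0.6614 -0.0289 0.2910 open 0.0627 j6 -1.372
```

```bash
python3 - <<'E'
from station import *
from h import *
d=snapshot("scene")
f=d["frame"][230:300,165:270];cv2.imwrite("pics/scene6z.png",cv2.resize(f,None,fx=7,fy=7,interpolation=cv2.INTER_CUBIC))
E
```

```text
(no output)
```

View pics/scene6z.png

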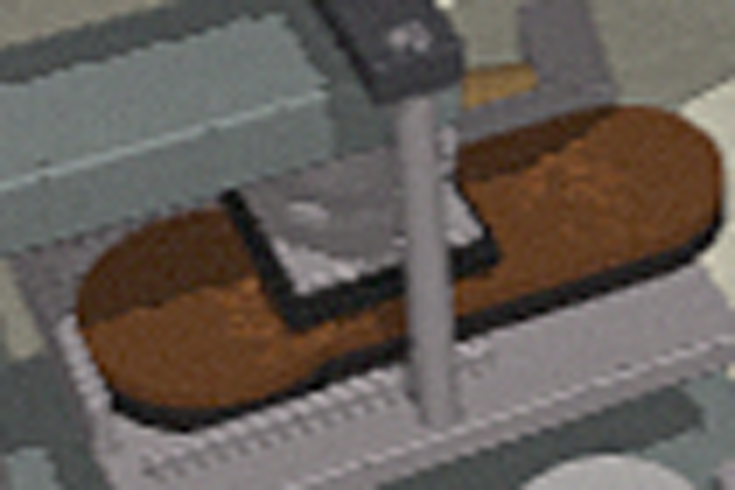

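The sole has risen about 5 mm and the pad has not moved, so it has not bitten yet. I continue.

Call:
move_arm --series '[{"fingers": -1, "dp": [0, -0.0004, 0.0003], "twist": [0, 0, 2]}, {"fingers": -1, "dp": [0, -0.0003, 0.0002], "twist": [0, 0, 2]}, {"fingers": -1, "dp": [0, 0, 0.0002], "twist": [0, 0, 2]}, {"fingers": -1, "dp": [0, 0, 0.0001], "twist": [0, 0, 2]}, {"fingers": -1, "dp": [0, 0, 0.0001], "twist": [0, 0, 2]}, {"fingers": -1, "dp": [0, 0, 0.0002], "twist": [0, 0, 2]}, {"fingers": -1, "dp": [0, 0, 0.0001], "twist": [0, 0, 2]}, {"fingers": -1, "dp": [0, 0, 0.0001], "twist": [0, 0, 2]}, {"fingers": -1, "dp": [0, 0, 0.0002], "twist": [0, 0, 2]}, {"fingers": -1, "dp": [0, 0, 0.0001], "twist": [0, 0, 2]}]'

```text
time: 15.7
tcp_pos: [0.6619, -0.0296, 0.2925]
eef_rot: [[-0.721, 0.0, -0.693], [0.693, -0.002, -0.721], [-0.002, -1.0, 0.001]]
contact_force: [2.1, -5.9, 1.1]
opening: 0.0624
```

```bash
python3 st.py
```

```text
t 15.70 ang 97.89 deg tz -0.340 F 2.1 -5.9 1.1 tcp 0.6619 -0.0296 0.2925 open 0.0624 j6 -1.023
```

The measured hand positions fit an orbit of 2.1 mm about (0.6633, -0.0280), so the grasp is eccentric by that much across the jaws. I regrasp centred there.

Call:
move_arm --series '[{"fingers": 1, "dp": [0, 0, 0], "twist": [0, 0, 0]}, {"fingers": 1, "dp": [0, 0, 0], "twist": [0, 0, 0]}, {"fingers": 1, "dp": [0.0007, -0.0002, 0], "twist": [0, 0, 0]}, {"fingers": 1, "dp": [0.0007, -0.0001, 0], "twist": [0, 0, 0]}, {"fingers": 1, "dp": [0, 0, 0], "twist": [0, 0, 0]}, {"fingers": -1, "dp": [0, 0, 0], "twist": [0, 0, 0]}, {"fingers": -1, "dp": [0, 0, 0], "twist": [0, 0, 0]}, {"fingers": -1, "dp": [0, 0, 0], "twist": [0, 0, 0]}, {"fingers": -1, "dp": [0, 0, 0], "twist": [0, 0, 0]}, {"fingers": -1, "dp": [0, 0, 0], "twist": [0, 0, 0]}]'

```text
time: 16.7
tcp_pos: [0.6634, -0.0281, 0.2923]
eef_rot: [[-0.722, 0.001, -0.692], [0.692, -0.0, -0.722], [-0.001, -1.0, -0.0]]
contact_force: [1.7, -1.7, 1.1]
opening: 0.0625
```

```bash
python3 st.py
```

```text
t 16.70 ang 97.95 deg tz -0.065 F 1.7 -1.7 1.1 tcp 0.6634 -0.0281 0.2923 open 0.0625 j6 -1.022
```

Call:
move_arm --series '[{"fingers": -1, "dp": [0, 0, 0], "twist": [0, 0, 2]}, {"fingers": -1, "dp": [0, 0, 0.0001], "twist": [0, 0, 2]}, {"fingers": -1, "dp": [0, 0, 0.0001], "twist": [0, 0, 2]}, {"fingers": -1, "dp": [0, 0, 0.0002], "twist": [0, 0, 2]}, {"fingers": -1, "dp": [0, 0, 0.0001], "twist": [0, 0, 2]}, {"fingers": -1, "dp": [0, 0, 0.0001], "twist": [0, 0, 2]}, {"fingers": -1, "dp": [0, 0, 0.0002], "twist": [0, 0, 2]}, {"fingers": -1, "dp": [0, 0, 0.0001], "twist": [0, 0, 2]}, {"fingers": -1, "dp": [0, 0, 0.0001], "twist": [0, 0, 2]}, {"fingers": -1, "dp": [0, 0, 0.0002], "twist": [0, 0, 2]}]'

```text
time: 17.7
tcp_pos: [0.6635, -0.0282, 0.2936]
eef_rot: [[-0.915, 0.001, -0.403], [0.403, -0.0, -0.915], [-0.001, -1.0, -0.0]]
contact_force: [2.7, -1.1, 1.6]
opening: 0.0624
```

```bash
python3 st.py
```

```text
t 17.70 ang 117.99 deg tz -0.315 F 2.7 -1.1 1.6 tcp 0.6635 -0.0282 0.2936 open 0.0624 j6 -0.673
```

Call:
move_arm --series '[{"fingers": -1, "dp": [0.0004, 0, 0.0002], "twist": [0, 0, 1.2]}, {"fingers": -1, "dp": [0, 0, 0.0002], "twist": [0, 0, 1.2]}, {"fingers": -1, "dp": [0, 0, 0.0001], "twist": [0, 0, 1.2]}, {"fingers": -1, "dp": [0, 0, 0.0001], "twist": [0, 0, 1.2]}, {"fingers": -1, "dp": [0, 0, 0.0001], "twist": [0, 0, 1.2]}, {"fingers": -1, "dp": [0, 0, 0.0001], "twist": [0, 0, 1.2]}, {"fingers": -1, "dp": [0, 0, 0.0001], "twist": [0, 0, 1.2]}, {"fingers": -1, "dp": [0, 0, 0], "twist": [0, 0, 1.2]}, {"fingers": -1, "dp": [0, 0, 0.0001], "twist": [0, 0, 1.2]}, {"fingers": -1, "dp": [0, 0, 0.0001], "twist": [0, 0, 1.2]}]'

```text
time: 18.7
tcp_pos: [0.6636, -0.0281, 0.2944]
eef_rot: [[-0.979, 0.0, -0.203], [0.203, -0.0, -0.979], [-0.0, -1.0, 0.0]]
contact_force: [1.7, -3.0, 1.3]
opening: 0.0631
```

```bash
python3 st.py
```

```text
t 18.70 ang 130.05 deg tz -0.442 F 1.7 -3.0 1.3 tcp 0.6636 -0.0281 0.2944 open 0.0631 j6 -0.462
```

Call:
move_arm --series '[{"fingers": -1, "dp": [0, 0, 0.0001], "twist": [0, 0, 1]}, {"fingers": -1, "dp": [0, 0, 0], "twist": [0, 0, 1]}, {"fingers": -1, "dp": [0, 0, 0.0001], "twist": [0, 0, 1]}, {"fingers": -1, "dp": [0, 0, 0.0001], "twist": [0, 0, 1]}, {"fingers": -1, "dp": [0, 0, 0], "twist": [0, 0, 1]}, {"fingers": -1, "dp": [0, 0, 0.0001], "twist": [0, 0, 1]}, {"fingers": -1, "dp": [0, 0, 0.0001], "twist": [0, 0, 1]}, {"fingers": -1, "dp": [0, 0, 0], "twist": [0, 0, 1]}, {"fingers": -1, "dp": [0, 0, 0.0001], "twist": [0, 0, 1]}, {"fingers": -1, "dp": [0, 0, 0.0001], "twist": [0, 0, 1]}]'

```text
time: 19.7
tcp_pos: [0.6636, -0.0281, 0.2951]
eef_rot: [[-1.0, 0.0, -0.03], [0.03, -0.0, -1.0], [-0.0, -1.0, 0.0]]
contact_force: [4.0, -4.4, 1.5]
opening: 0.0626
```

```bash
python3 st.py;  python3 - <<'E'
from station import *
from h import *
d=snapshot("scene");np.savez("scene7.npz",**d)
f=d["frame"][230:300,165:270];cv2.imwrite("pics/scene7z.png",cv2.resize(f,None,fx=7,fy=7,interpolation=cv2.INTER_CUBIC))
E
```

```text
t 19.70 ang 140.04 deg tz -0.373 F 4.0 -4.4 1.5 tcp 0.6636 -0.0281 0.2951 open 0.0626 j6 -0.288
```

View pics/scene7z.png

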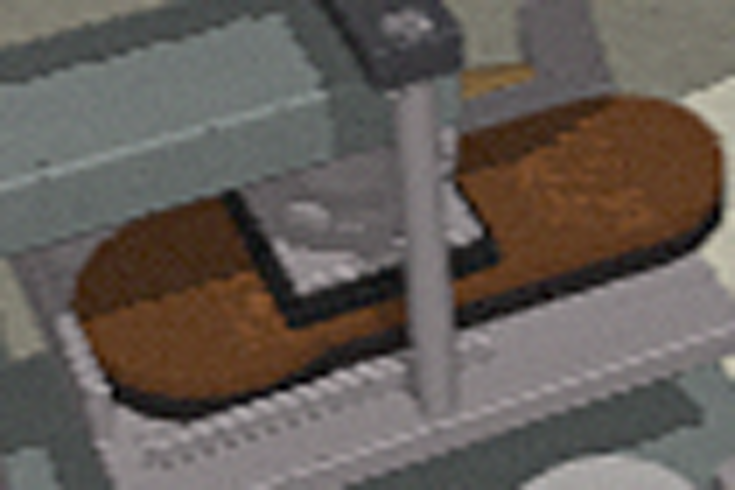

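Call:
move_arm --series '[{"fingers": -1, "dp": [0.0006, -0.0006, 0.0001], "twist": [0, 0, 1]}, {"fingers": -1, "dp": [0, 0, 0.0001], "twist": [0, 0, 1]}, {"fingers": -1, "dp": [0, 0, 0.0001], "twist": [0, 0, 1]}, {"fingers": -1, "dp": [0, 0, 0.0001], "twist": [0, 0, 1]}, {"fingers": -1, "dp": [0, 0, 0], "twist": [0, 0, 1]}, {"fingers": -1, "dp": [0, 0, 0.0001], "twist": [0, 0, 1]}, {"fingers": -1, "dp": [0, 0, 0.0001], "twist": [0, 0, 1]}, {"fingers": -1, "dp": [0, 0, 0], "twist": [0, 0, 1]}, {"fingers": -1, "dp": [0, 0, 0.0001], "twist": [0, 0, 1]}, {"fingers": -1, "dp": [0, 0, 0.0001], "twist": [0, 0, 1]}]'

```text
time: 20.75
tcp_pos: [0.6639, -0.0283, 0.2957]
eef_rot: [[-0.989, -0.001, 0.145], [-0.145, 0.0, -0.989], [0.001, -1.0, -0.0]]
contact_force: [-4.9, 1.6, 0.7]
opening: 0.0623
```

```bash
python3 st.py
```

```text
t 20.75 ang 150.07 deg tz -0.360 F -4.9 1.6 0.7 tcp 0.6639 -0.0283 0.2957 open 0.0623 j6 -0.112
```

Call:
move_arm --series '[{"fingers": -1, "dp": [0, 0, 0.0001], "twist": [0, 0, 0.8]}, {"fingers": -1, "dp": [0, 0, 0], "twist": [0, 0, 0.8]}, {"fingers": -1, "dp": [0, 0, 0.0001], "twist": [0, 0, 0.8]}, {"fingers": -1, "dp": [0, 0, 0], "twist": [0, 0, 0.8]}, {"fingers": -1, "dp": [0, 0, 0.0001], "twist": [0, 0, 0.8]}, {"fingers": -1, "dp": [0, 0, 0], "twist": [0, 0, 0.8]}, {"fingers": -1, "dp": [0, 0, 0.0001], "twist": [0, 0, 0.8]}, {"fingers": -1, "dp": [0, 0, 0], "twist": [0, 0, 0.8]}, {"fingers": -1, "dp": [0, 0, 0.0001], "twist": [0, 0, 0.8]}, {"fingers": -1, "dp": [0, 0, 0], "twist": [0, 0, 0.8]}]'

```text
time: 21.75
tcp_pos: [0.6639, -0.0283, 0.2962]
eef_rot: [[-0.96, -0.001, 0.281], [-0.281, 0.0, -0.96], [0.001, -1.0, -0.001]]
contact_force: [-5.0, 1.0, 2.1]
opening: 0.0627
```

```bash
python3 st.py
```

```text
t 21.75 ang 158.06 deg tz -0.413 F -5.0 1.0 2.1 tcp 0.6639 -0.0283 0.2962 open 0.0627 j6 0.027
```

Call:
move_arm --series '[{"fingers": -1, "dp": [0, 0, 0.0001], "twist": [0, 0, 0.8]}, {"fingers": -1, "dp": [0, 0, 0], "twist": [0, 0, 0.8]}, {"fingers": -1, "dp": [0, 0, 0.0001], "twist": [0, 0, 0.8]}, {"fingers": -1, "dp": [0, 0, 0], "twist": [0, 0, 0.8]}, {"fingers": -1, "dp": [0, 0, 0.0001], "twist": [0, 0, 0.8]}, {"fingers": -1, "dp": [0, 0, 0], "twist": [0, 0, 0.8]}, {"fingers": -1, "dp": [0, 0, 0.0001], "twist": [0, 0, 0.8]}, {"fingers": -1, "dp": [0, 0, 0], "twist": [0, 0, 0.8]}, {"fingers": -1, "dp": [0, 0, 0.0001], "twist": [0, 0, 0.8]}, {"fingers": -1, "dp": [0, 0, 0], "twist": [0, 0, 0.8]}]'

```text
time: 22.75
tcp_pos: [0.664, -0.0282, 0.2967]
eef_rot: [[-0.911, -0.001, 0.412], [-0.412, 0.0, -0.911], [0.0, -1.0, -0.001]]
contact_force: [-4.0, 1.8, 1.8]
opening: 0.0627
```

```bash
python3 st.py
```

```text
t 22.75 ang 166.05 deg tz -0.418 F -4.0 1.8 1.8 tcp 0.6640 -0.0282 0.2967 open 0.0627 j6 0.167
```

Call:
move_arm --series '[{"fingers": -1, "dp": [-0.0004, 0.0002, 0.0001], "twist": [0, 0, 0.8]}, {"fingers": -1, "dp": [0, 0, 0.0001], "twist": [0, 0, 0.8]}, {"fingers": -1, "dp": [0, 0, 0.0001], "twist": [0, 0, 0.8]}, {"fingers": -1, "dp": [0, 0, 0], "twist": [0, 0, 0.8]}, {"fingers": -1, "dp": [0, 0, 0.0001], "twist": [0, 0, 0.8]}, {"fingers": -1, "dp": [0, 0, 0.0001], "twist": [0, 0, 0.8]}, {"fingers": -1, "dp": [0, 0, 0.0001], "twist": [0, 0, 0.8]}, {"fingers": -1, "dp": [0, 0, 0], "twist": [0, 0, 0.8]}, {"fingers": -1, "dp": [0, 0, 0.0001], "twist": [0, 0, 0.8]}, {"fingers": -1, "dp": [0, 0, 0], "twist": [0, 0, 0.8]}]'

```text
time: 23.75
tcp_pos: [0.6639, -0.0282, 0.2975]
eef_rot: [[-0.845, 0.0, 0.534], [-0.534, 0.0, -0.845], [-0.0, -1.0, 0.0]]
contact_force: [1.4, 2.7, 1.2]
opening: 0.0622
```

```bash
python3 st.py;  python3 - <<'E'
from station import *
from h import *
d=snapshot("scene");np.savez("scene8.npz",**d)
f=d["frame"][230:300,165:270];cv2.imwrite("pics/scene8z.png",cv2.resize(f,None,fx=7,fy=7,interpolation=cv2.INTER_CUBIC))
E
```

```text
t 23.75 ang 174.04 deg tz -0.507 F 1.4 2.7 1.2 tcp 0.6639 -0.0282 0.2975 open 0.0622 j6 0.306
```

View pics/scene8z.png

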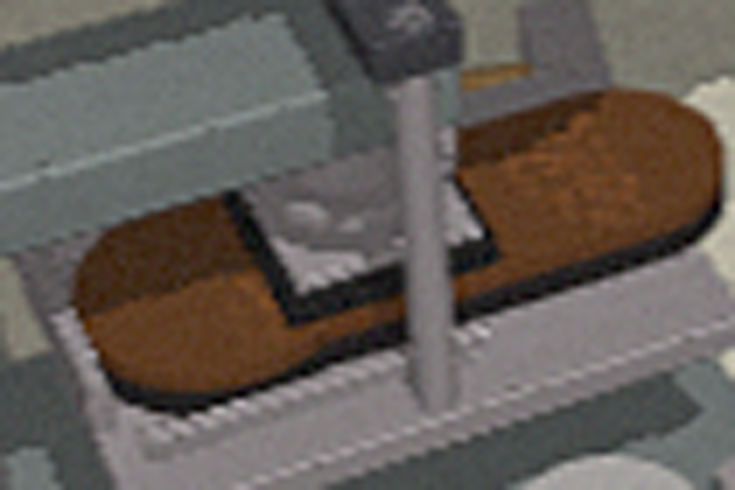

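```bash
cat > pad.py <<'E'
from h import *
import sys
def edge(n):
    g=cv2.cvtColor(np.load(n)["frame"],cv2.COLOR_BGR2GRAY).astype(float)
    out=[]
    for u in list(range(208,222))+list(range(230,234)):
        c=g[258:285,u]; k=int(np.argmin(np.diff(c[:14] if u<225 else c[:12])))  # plate->pad
        lo=max(k-3,0);s=c[lo:k+5];
        hi,low=s.max(),s.min();t=(hi+low)/2
        j=[i for i in range(len(s)-1) if s[i]>=t>s[i+1]]
        if j: i=j[0];out.append((u,258+lo+i+(s[i]-t)/(s[i]-s[i+1])))
        else: out.append((u,np.nan))
    return np.array(out)
r=edge("scene7.npz")
for n in sys.argv[1:]:
    e=edge(n);dd=e[:,1]-r[:,1];print(n,np.round(dd,2),"median shift px",np.nanmedian(dd).round(3))
E
python3 pad.py scene0.npz scene3.npz scene8.npz
```

```text
scene0.npz [ 0.25  0.04  0.1  -0.07 -0.1   0.    0.02  0.02 -0.09 -0.03 -0.15 -0.06
 -0.05  0.11  0.04  0.02  0.2   0.07] median shift px 0.017
scene3.npz [ 0.36 -0.    0.05 -0.02 -0.04 -0.05  0.03 -0.03 -0.02 -0.08 -0.15 -0.
 -0.13  0.15 -0.01 -0.    0.05  0.09] median shift px -0.005
scene8.npz [10.61 -0.58  0.03  0.04 -0.78 -0.03  0.08 -1.02 -0.27 -0.14 -0.63 -0.12
 -0.34 -0.47 -0.1  -1.03 -0.05  0.07] median shift px -0.126
```

The pad edge has begun to lift, by roughly 0.1 to 0.3 px at about 0.39 px/mm, and the torque rose to 0.507. The bite was therefore at about 165–170°. I continue in steps, logging both gauges.

Call:
move_arm --series '[{"fingers": -1, "dp": [0, 0, 0.0001], "twist": [0, 0, 0.8]}, {"fingers": -1, "dp": [0, 0, 0], "twist": [0, 0, 0.8]}, {"fingers": -1, "dp": [0, 0, 0.0001], "twist": [0, 0, 0.8]}, {"fingers": -1, "dp": [0, 0, 0], "twist": [0, 0, 0.8]}, {"fingers": -1, "dp": [0, 0, 0.0001], "twist": [0, 0, 0.8]}, {"fingers": -1, "dp": [0, 0, 0], "twist": [0, 0, 0.8]}, {"fingers": -1, "dp": [0, 0, 0.0001], "twist": [0, 0, 0.8]}, {"fingers": -1, "dp": [0, 0, 0], "twist": [0, 0, 0.8]}, {"fingers": -1, "dp": [0, 0, 0.0001], "twist": [0, 0, 0.8]}, {"fingers": -1, "dp": [0, 0, 0], "twist": [0, 0, 0.8]}]'

```text
time: 24.8
tcp_pos: [0.6639, -0.0282, 0.2981]
eef_rot: [[-0.763, 0.0, 0.647], [-0.647, 0.0, -0.763], [-0.0, -1.0, 0.0]]
contact_force: [3.8, 3.9, 1.1]
opening: 0.0625
```

```bash
python3 st.py; python3 -c "
from station import *
import numpy as np
np.savez('scene9.npz',**snapshot('scene'))"; python3 pad.py scene9.npz
```

```text
t 24.80 ang 182.04 deg tz -0.515 F 3.8 3.9 1.1 tcp 0.6639 -0.0282 0.2981 open 0.0625 j6 0.446
scene9.npz [ 1.001e+01 -6.200e-01 -1.000e-02 -7.400e-01 -8.400e-01 -2.100e-01
 -7.500e-01 -1.120e+00 -4.300e-01 -3.200e-01 -9.500e-01 -1.700e-01
 -9.000e-02 -6.200e-01 -9.000e-01 -1.000e+00 -3.300e-01 -4.230e+00] median shift px -0.618
```

Call:
move_arm --series '[{"fingers": -1, "dp": [0, 0, 0.0001], "twist": [0, 0, 0.8]}, {"fingers": -1, "dp": [0, 0, 0.0001], "twist": [0, 0, 0.8]}, {"fingers": -1, "dp": [0, 0, 0.0001], "twist": [0, 0, 0.8]}, {"fingers": -1, "dp": [0, 0, 0], "twist": [0, 0, 0.8]}, {"fingers": -1, "dp": [0, 0, 0.0001], "twist": [0, 0, 0.8]}, {"fingers": -1, "dp": [0, 0, 0], "twist": [0, 0, 0.8]}, {"fingers": -1, "dp": [0, 0, 0.0001], "twist": [0, 0, 0.8]}, {"fingers": -1, "dp": [0, 0, 0], "twist": [0, 0, 0.8]}, {"fingers": -1, "dp": [0, 0, 0.0001], "twist": [0, 0, 0.8]}, {"fingers": -1, "dp": [0, 0, 0.0001], "twist": [0, 0, 0.8]}]'

```text
time: 25.85
tcp_pos: [0.664, -0.0282, 0.2987]
eef_rot: [[-0.665, 0.0, 0.747], [-0.747, 0.0, -0.665], [-0.0, -1.0, 0.0]]
contact_force: [4.4, 4.6, 0.5]
opening: 0.0626
```

```bash
python3 st.py; python3 -c "
from station import *
import numpy as np
np.savez('scene10.npz',**snapshot('scene'))"; python3 pad.py scene10.npz
```

```text
t 25.85 ang 190.04 deg tz -0.530 F 4.4 4.6 0.5 tcp 0.6640 -0.0282 0.2987 open 0.0626 j6 0.585
scene10.npz [ 9.84 -0.64 -0.33 -0.99 -0.8  -0.03 -1.01 -1.01 -0.18 -0.82 -1.03 -0.27
 -0.78 -0.8  -1.12 -1.   -0.18 -0.03] median shift px -0.789
```

```bash
python3 - <<'E'
from h import *
from scipy.optimize import least_squares
L=np.loadtxt("log.txt");L=L[abs(L[:,2])>.2];a=L[:,1];T=-L[:,2];print(np.c_[a,T].round(3).tolist())
# coarse profile over bite angle
best=[]
for b in np.arange(140,186,1.):
    m=np.where(a>b,.08+.146*np.radians(a-b),0);r=T-m;best.append((((r-r.mean())**2).sum(),b,r.mean()))
s=min(best);n=len(a);sg=np.sqrt(s[0]/(n-2));print("torque fit",s[1:],"sd",sg,"range",[b for e,b,_ in best if e<s[0]+sg**2])
# vision: ECC translation of plate/pad patch
F={k:cv2.cvtColor(np.load(f"scene{k}.npz")["frame"],cv2.COLOR_BGR2GRAY).astype(np.float32) for k in(0,3,7,8,9,10)}
for k in F:
  o=[]
  for (u0,u1,v0,v1) in((204,222,252,275),(207,221,260,274),(198,222,246,275)):
    t=cv2.GaussianBlur(F[7],(0,0),1)[v0:v1,u0:u1]
    Wm=np.eye(2,3,dtype=np.float32)
    try:
        cc,Wm=cv2.findTransformECC(t,cv2.GaussianBlur(F[k],(0,0),1)[v0-6:v1+6,u0-6:u1+6],np.float32([[1,0,6],[0,1,6]]),cv2.MOTION_TRANSLATION,(3,200,1e-6))
        o.append((round(float(Wm[0,2]-6),3),round(float(Wm[1,2]-6),3),round(cc,3)))
    except Exception as e:o.append("x")
  print(k,o)
E
```

```text
[[28.058, 0.372], [57.986, 0.422], [77.943, 0.439], [97.893, 0.34], [117.991, 0.315], [130.051, 0.442], [140.037, 0.373], [150.067, 0.36], [158.056, 0.413], [166.048, 0.418], [174.035, 0.507], [182.035, 0.515], [190.036, 0.53]]
torque fit (np.float64(167.0), np.float64(0.3915710932752573)) sd 0.03972883318144709 range [np.float64(166.0), np.float64(167.0), np.float64(168.0), np.float64(169.0), np.float64(170.0), np.float64(171.0), np.float64(172.0), np.float64(173.0), np.float64(174.0)]
0 [(0.07, -0.013, 0.991), (0.204, -0.035, 0.992), (0.329, -0.248, 0.954)]
3 [(0.086, 0.022, 0.992), (0.165, -0.018, 0.993), (-0.155, 0.18, 0.99)]
7 [(0.162, -0.07, 0.995), (0.327, -0.157, 0.997), (-0.039, -0.033, 0.998)]
8 [(0.203, -0.333, 0.994), (0.344, -0.409, 0.995), (-0.021, -0.276, 0.997)]
9 [(0.185, -0.568, 0.992), (0.318, -0.631, 0.994), (-0.025, -0.476, 0.996)]
10 [(0.214, -0.686, 0.99), (0.371, -0.803, 0.995), (0.003, -0.624, 0.995)]
```

Bite estimates in hand angle:

| Gauge | Bite angle |
|---|---|
| Torque | about 167° |
| Image registration of the pad | about 164.5° |
| Pad edge | about 161.5° |

I take 165°, so the target is 210°.

Call:
move_arm --series '[{"fingers": -1, "dp": [0.0004, 0.0004, 0.0001], "twist": [0, 0, 1.3]}, {"fingers": -1, "dp": [0, 0, 0.0001], "twist": [0, 0, 1.3]}, {"fingers": -1, "dp": [0, 0, 0.0001], "twist": [0, 0, 1.3]}, {"fingers": -1, "dp": [0, 0, 0], "twist": [0, 0, 1.3]}, {"fingers": -1, "dp": [0, 0, 0.0001], "twist": [0, 0, 1.3]}, {"fingers": -1, "dp": [0, 0, 0.0001], "twist": [0, 0, 1.3]}, {"fingers": -1, "dp": [0, 0, 0.0001], "twist": [0, 0, 1.3]}, {"fingers": -1, "dp": [0, 0, 0.0001], "twist": [0, 0, 1.3]}, {"fingers": -1, "dp": [0, 0, 0.0001], "twist": [0, 0, 1.3]}, {"fingers": -1, "dp": [0, 0, 0.0001], "twist": [0, 0, 1.3]}]'

```text
time: 26.9
tcp_pos: [0.6641, -0.0281, 0.2996]
eef_rot: [[-0.48, -0.0, 0.877], [-0.877, -0.0, -0.48], [0.0, -1.0, -0.0]]
contact_force: [1.4, 1.3, 0.5]
opening: 0.0624
```

```bash
cat > ecc.py <<'E'
from h import *
import sys
F={k:cv2.cvtColor(np.load(f"scene{k}.npz")["frame"],cv2.COLOR_BGR2GRAY).astype(np.float32) for k in(3,7,*sys.argv[1:])}
for r in(3,7):
 for k in F:
  o=[]
  for (u0,u1,v0,v1) in((204,222,252,275),(207,221,260,274),(198,222,246,275)):
    t=cv2.GaussianBlur(F[r],(0,0),1)[v0:v1,u0:u1]
    cc,W=cv2.findTransformECC(t,cv2.GaussianBlur(F[k],(0,0),1)[v0-6:v1+6,u0-6:u1+6],np.float32([[1,0,6],[0,1,6]]),cv2.MOTION_TRANSLATION,(3,500,1e-7))
    o.append(round(float(W[1,2]-6),3))
  print("ref",r,k,o)
E
python3 st.py; python3 -c "
from station import *
import numpy as np
np.savez('scene11.npz',**snapshot('scene'))"; python3 pad.py scene11.npz; python3 ecc.py 8 9 10 11
```

```text
t 26.90 ang 203.07 deg tz -0.570 F 1.4 1.3 0.5 tcp 0.6641 -0.0281 0.2996 open 0.0624 j6 0.812
scene11.npz [ 9.71 -0.94 -0.98 -1.06 -1.04 -0.94 -0.95 -0.99 -1.22 -1.07 -1.09 -1.
 -1.02 -0.83 -1.05 -0.95 -1.05 -0.94] median shift px -0.996
ref 3 3 [-0.072, -0.171, -0.013]
ref 3 7 [-0.176, -0.29, -0.204]
ref 3 8 [-0.411, -0.524, -0.433]
ref 3 9 [-0.629, -0.738, -0.639]
ref 3 10 [-0.729, -0.903, -0.754]
ref 3 11 [-1.043, -1.261, -1.022]
ref 7 3 [0.022, -0.018, 0.18]
ref 7 7 [-0.07, -0.184, -0.033]
ref 7 8 [-0.333, -0.409, -0.276]
ref 7 9 [-0.568, -0.631, -0.476]
ref 7 10 [-0.686, -0.803, -0.624]
ref 7 11 [-0.987, -1.151, -0.894]
```

Call:
move_arm --series '[{"fingers": -1, "dp": [0, 0, 0.0001], "twist": [0, 0, 0.7]}, {"fingers": -1, "dp": [0, 0, 0], "twist": [0, 0, 0.7]}, {"fingers": -1, "dp": [0, 0, 0.0001], "twist": [0, 0, 0.7]}, {"fingers": -1, "dp": [0, 0, 0], "twist": [0, 0, 0.7]}, {"fingers": -1, "dp": [0, 0, 0.0001], "twist": [0, 0, 0.7]}, {"fingers": -1, "dp": [0, 0, 0], "twist": [0, 0, 0.7]}, {"fingers": -1, "dp": [0, 0, 0.0001], "twist": [0, 0, 0.7]}, {"fingers": -1, "dp": [0, 0, 0], "twist": [0, 0, 0.7]}, {"fingers": -1, "dp": [0, 0, 0.0001], "twist": [0, 0, 0.7]}, {"fingers": -1, "dp": [0, 0, 0], "twist": [0, 0, 0.7]}]'

```text
time: 27.95
tcp_pos: [0.6641, -0.028, 0.3001]
eef_rot: [[-0.37, -0.0, 0.929], [-0.929, -0.0, -0.37], [0.0, -1.0, -0.0]]
contact_force: [-0.4, 2.1, -0.4]
opening: 0.0625
```

```bash
python3 st.py; python3 -c "
from station import *
import numpy as np
np.savez('scene12.npz',**snapshot('scene'))"; python3 pad.py scene12.npz; python3 ecc.py 12|tail -2; python3 - <<'E'
import numpy as np
L=np.loadtxt("log.txt");L=L[abs(L[:,2])>.2];a=L[:,1];T=-L[:,2]
best=[]
for b in np.arange(140,186,1.):
    m=np.where(a>b,.08+.146*np.radians(a-b),0);r=T-m;best.append((((r-r.mean())**2).sum(),b,r.mean()))
s=min(best);sg2=s[0]/(len(a)-2);print(s,[b for e,b,_ in best if e<s[0]+sg2])
E
```

```text
t 27.95 ang 210.02 deg tz -0.588 F -0.4 2.1 -0.4 tcp 0.6641 -0.0280 0.3001 open 0.0625 j6 0.934
scene12.npz [ 9.8  -1.64 -0.96 -0.97 -1.75 -0.99 -0.98 -1.91 -1.24 -1.08 -1.38 -1.07
 -1.16 -1.04 -1.11 -1.86 -1.2  -1.05] median shift px -1.094
ref 7 7 [-0.07, -0.184, -0.033]
ref 7 12 [-1.194, -1.335, -1.09]
(np.float64(0.017435787670550314), np.float64(167.0), np.float64(0.39243903615919906)) [np.float64(167.0), np.float64(168.0), np.float64(169.0), np.float64(170.0), np.float64(171.0), np.float64(172.0)]
```

The gauges agree on about 45° past the bite: pad lift gives 44–50° and torque about 43°. I release and rise straight up.

Call:
move_arm --series '[{"fingers": 1, "dp": [0, 0, 0], "twist": [0, 0, 0]}, {"fingers": 1, "dp": [0, 0, 0], "twist": [0, 0, 0]}, {"fingers": 1, "dp": [0, 0, 0], "twist": [0, 0, 0]}, {"fingers": 1, "dp": [0, 0, 0], "twist": [0, 0, 0]}, {"fingers": 1, "dp": [0, 0, 0], "twist": [0, 0, 0]}, {"fingers": 1, "dp": [0, 0, 0.01], "twist": [0, 0, 0]}, {"fingers": 1, "dp": [0, 0, 0.02], "twist": [0, 0, 0]}, {"fingers": 1, "dp": [0, 0, 0.02], "twist": [0, 0, 0]}, {"fingers": 1, "dp": [0, 0, 0.025], "twist": [0, 0, 0]}, {"fingers": 1, "dp": [0, 0, 0.025], "twist": [0, 0, 0]}]'

```text
time: 29.0
tcp_pos: [0.6639, -0.0282, 0.402]
eef_rot: [[-0.371, 0.001, 0.929], [-0.929, -0.0, -0.371], [0.0, -1.0, 0.001]]
contact_force: [-0.0, -0.2, 0.8]
opening: 0.0855
```

```bash
python3 st.py; python3 - <<'E'
from station import *
from h import *
d=snapshot("scene");np.savez("scene13.npz",**d);cv2.imwrite("pics/scene13.png",d["frame"])
f=d["frame"][230:300,165:270];cv2.imwrite("pics/scene13z.png",cv2.resize(f,None,fx=7,fy=7,interpolation=cv2.INTER_CUBIC))
E
python3 pad.py scene13.npz; python3 ecc.py 13|tail -2
```

```text
t 29.00 ang 209.96 deg tz -0.003 F -0.0 -0.2 0.8 tcp 0.6639 -0.0282 0.4020 open 0.0855 j6 0.933
scene13.npz [ 9.73 -1.55 -0.94 -0.96 -1.65 -1.01 -1.22 -1.9  -1.26 -1.16 -1.23 -0.98
 -1.21 -1.01 -1.09 -1.84 -1.26 -1.07] median shift px -1.184
ref 7 7 [-0.07, -0.184, -0.033]
ref 7 13 [-1.215, -1.323, -1.11]
```

View pics/scene13.png

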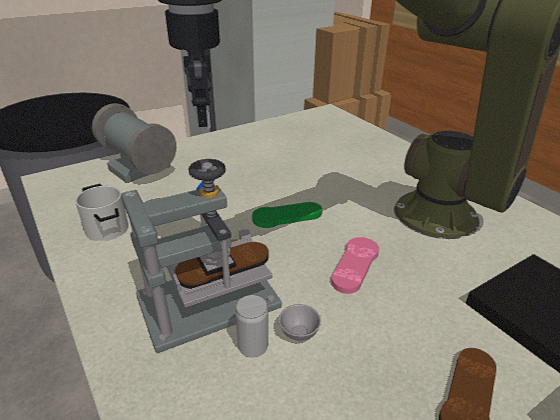

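View pics/scene13z.png

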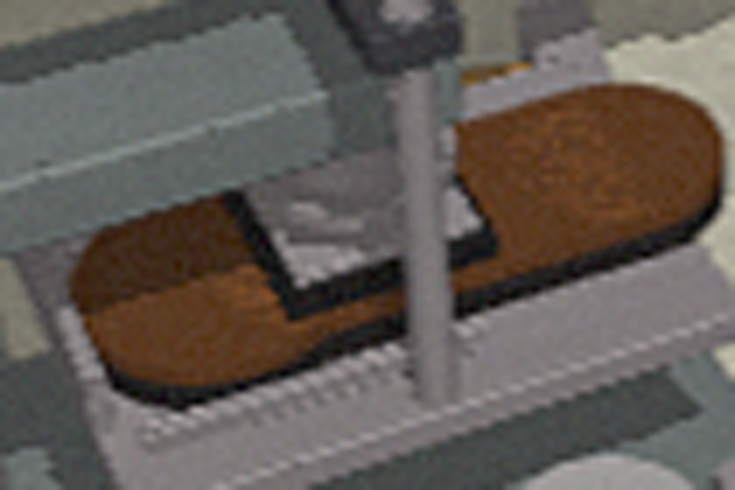

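The wheel is released and the pad lift is unchanged. The can and bowl look undisturbed. I do one last check of the toe position and the neighbours, then hand in.

```bash
python3 - <<'E'
from station import *
from h import *
a=np.radians(-5.6);u=np.array([np.cos(a),np.sin(a)]);S=np.array([.6605,-.0283])
A=np.load("scene0.npz")["frame"].astype(int);B=np.load("scene13.npz")["frame"].astype(int)
print("can/bowl diff",abs(A-B)[295:360,233:322].mean())
for k,h in((3,.091),(13,.105)):
    d=dict(np.load(f"scene{k}.npz"));W=cloud(d);hsv=cv2.cvtColor(d["frame"],cv2.COLOR_BGR2HSV)
    m=(hsv[...,0]<18)&(hsv[...,1]>110)&(abs(W[...,2]-h)<.008);m[:,:170]=0;m[:,280:]=0
    p=W[m];print(k,np.percentile((p[:,:2]-S)@u,[.5,99.5]).round(4),np.median(p[:,2]).round(4))
t=snapshot("top")["frame"].astype(int);T=np.load("top0.npz")["frame"].astype(int)
print("mallet diff",abs(t-T)[225:246,340:380].mean())
print(finish_job())
E
```

```text
can/bowl diff 2.6421780466724285
3 [-0.1069  0.0848] 0.0924
13 [-0.1072  0.0847] 0.1063
mallet diff 40.14365079365079
the job is handed in; nothing more can be done
None
```

I pushed the sole home against the back stop and turned the handwheel anticlockwise about 210° in two grasps. I then released the wheel and handed the job in at about 29 s.

- **Sole:** the push ended on the stop at about 12 N. The toe measured about 85 mm beyond the stem axis right after the push, and still did after the press was closed.
- **Turn past the bite:** my target was 45°, with the bite taken at 165° of hand angle. The gauges disagree by a few degrees. Pad lift in the images gives about 44–50° past the bite, and the wheel torque gives about 38–43°. The pad lift did not change when I let go of the wheel.
- **Forces on the wheel:** force along the stem stayed within about 3 N in the readings taken at the end of each move. Force sideways reached about 6 N while the first grasp was off-centre, which is why I regrasped.
- **Can and bowl:** they look unmoved in the before and after pictures.
- **Hammer:** the top-view before/after comparison showed a large difference around the hammer's head (40 grey levels). I put this down to the arm or its shadow, since the tool never went near it, but I did not check before handing in.

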